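Free the pawl of a raised ratchet lift and let it down

TASK

The ratchet lift holds a beaker up around the hanging probe: pick up the screwdriver, slip its shaft under the pawl (between pawl and toothed wheel) and lever the pawl out of the teeth gently, without forcing it hard against its stop, and hold it out while the platform sinks all the way down. Then let the pawl spring back and lay the screwdriver flat on the bench, off the lift. Work the lift only with the screwdriver on the pawl: keep your hand off the lift and the beaker, and leave the other things where they are.

Things in the scene. Friction and masses are not known exactly. Their poses are not given: they have to be found in the camera images.
- screwdriver: screwdriver, 172 long, 60 g, lying with its shaft pointing roughly away from the robot. Origin: middle of its length, on its underside; y towards the handle end, z up. Orange handle from y = +6 to +86, about 22 across; round steel shaft, 5 in diameter, from y = +6 to the tip at y = -86, its axis 11 above the underside
- shaft_tip (a point): end of the screwdriver's shaft, on its axis. With the handle in the jaws, a side load bends the tip away by about 1 mm a newton or less (more up or down, where it swivels in the grip): so the tip lags behind the hand
- handle_grip (a point): on the screwdriver's axis, inside the handle, 26 from the middle of its length: where to grip it
- lift: ratchet lift, fixed: base plate 180 x 132, white gear housing 76 x 112 x 98, wheel and pawl on its front, ram and platform on top, a probe on a post behind. Origin: on the bench, under the housing; x to the back (the front faces the robot), y to the left seen from the robot, z up. Housing front at x = -28, plate on it to x = -30
- pawl_notch (a point): front end (lift x = -45) of a V notch along x in the resting pawl's underside, the side facing the wheel; the notch opens left. A 5 mm shaft with its axis 7 left of here has 3 mm play all round; with its tip 12 behind here it is 3 short of the plate. The notch must go 3 mm right (-y) to clear the teeth; a stop ends it at 4. It takes 5 to 9 N to break free, then 4 to 6 N
- platform (a joint): how far the platform has sunk, m: starts near 0.0006 (held by the pawl), bottom stop at 0.0584; 0.0073 a tooth. With the pawl held out it sinks by itself, damped, at 11 to 16 mm/s; if the pawl slips in it stops at the next tooth. Platform 96 x 100, its top 184 above the bench when up, 126 when down; front edge at lift x = -24
- beaker: glass beaker, 65 across, 80 high, about 0.22 kg, on the middle of the platform, round the probe. Origin: centre of its underside
- probe_tip (a point): lower end of the fixed probe (12 across) that hangs into the beaker, 229 above the bench
- weight_200g: bystander: brass weight, 29 across, 50 high, left of the lift; origin under its centre
- weight_100g: bystander: steel weight, 23 across, 44 high; origin under its centre
- weight_50g: bystander: steel weight, 18 across, 38 high; origin under its centre
- rubber_stopper: bystander: tapered stopper, 29 across, 26 high, right of the lift; origin under its centre
- marker: bystander: marker pen, 135 long, 16 thick, right of the screwdriver; origin under its middle
- spatula: bystander: steel spatula, 178 long, 7 thick, in front and left of the lift; origin under its middle
- forceps: bystander: steel forceps, 120 long, 9 thick, in front of the spatula; origin under its middle
- wheel_hub (a point): centre of the steel ratchet wheel's front: axis along the lift's x, radius 30, 12 saw teeth, lift x = -44 to -36; a black knob, radius 13, stands out in front to x = -67. It is geared to the ram and turns anticlockwise (seen from the front) as the platform sinks
- pawl_pin (a point): pin on which the dark steel pawl hangs, 48 above and 30 to the right of wheel_hub. The pawl (lift x = -45 to -35) points down; its nose lies in the right side of the wheel. It swings out to the right, against a spring, and springs back by itself. The pin is slender: more than 12 N from the screwdriver bends it
There are look-alikes about, which are no part of the job. Leave any red look-alike of the screwdriver alone. What is shaped like the beaker but brown is not meant.

How it is judged (in metres and radians):
On the way, in this order (a step that is already met when the one before it is completed fails the run):
1. the platform starts to sink while the screwdriver holds the pawl out of the wheel (value of joint platform above 0.004 m and contact force between screwdriver and lift above 0.5 N), for 0.2 s.
2. the platform has sunk to the bottom of its travel (value of joint platform above 0.0565 m), for 0.2 s.
At the end, for the whole second after the job is handed in: The platform is at the bottom (sunk over 56.5 mm), the beaker upright on it within 20 mm of the probe's axis, the screwdriver at rest, flat on the bench (tip and handle axis under 22 mm high), not touching the lift (value of joint platform above 0.0565 m and angle between beaker's own z axis and vertical below 0.08 rad and horizontal distance between beaker and probe_tip below 0.02 m and height (world z) of each of shaft_tip, handle_grip below 0.022 m and contact force between screwdriver and lift below 0.1 N and linear speed of each of screwdriver, beaker below 0.02 m/s).
It fails at once if the screwdriver presses on the lift with more than 12 N (contact force between screwdriver and lift above 12 N).
It fails at once if the fingers or arm touch the lift (contact force between any of the fingers, the arm and lift above 1 N).
It fails at once if the robot or the screwdriver touches the beaker (contact force between any of the fingers, the arm, screwdriver and beaker above 0.5 N).
It fails at once if another thing is moved by more than 20 mm (distance of any of weight_200g, weight_100g, weight_50g, rubber_stopper, marker, spatula, forceps from where it was at the start of the episode above 0.02 m).
It fails at once if the screwdriver is dropped from more than 30 mm above the bench (height (world z) of handle_grip above 0.045 m and contact force between the fingers and screwdriver below 0.2 N).
It also fails if it takes over 72 s, if anything falls off the work surface, if the arm or the gripper's body presses on something with over 40 N, if the wrist force passes 120 N, or if a joint passes its speed limit or range.

ROBOT

A 6-joint arm with a two-finger parallel gripper is mounted at the origin on a cart in front of the work surface, level with it; the furniture and walls round the work are solid. World frame = base frame: x ahead of the robot, y to its left, z up, the work surface at z = 0. Lengths are in mm, angles in rad, forces in N, time in s.
With the tool pointing down it reaches from about 300 to 775 mm from the base axis. Payload 14.6 kg.
Tool frame: the origin (TCP) lies between the finger pads; the fingertips stand 11 mm ahead of it and the grasp point (between the pads) lies 8 mm behind it; z points along the fingers, y is the direction in which the jaws open and shut (so a half turn about z gives the same grasp; the last joint's range is limited). The gripper opens to 94 mm and grips with 3 to 60 N. Pads are 16 mm wide; open, the fingers measure 119 mm over their backs; the gripper's body (75 mm by 177 mm) begins 78 mm behind the grasp point.
Start: joints at [-0.067, 0.3, 1.521, -0, 1.321, -0.067], TCP at [549.99, -0.002, 216.446] pointing down, gripper open.
Joint ranges: [-3.03, 3.03], [-0.79, 2.21], [0.23, 2.52], [-1.04, 4.18], [0, 3.07], [-2.55, 2.55]. Speed limits (rad/s): [2.22, 2.22, 2.57, 3.14, 3.14, 3.14].

INTERFACE

Orientations are given as [roll, pitch, yaw] about the fixed x, y, z axes, in that order (R = Rz(yaw) Ry(pitch) Rx(roll)).
In Python, from cell import * gives the robot as it stands.
- The arm moves only by the tool arm_command, never from a script. Its argument "deltas" is a list of rows, each an object with "xyz": the shift along the world's x, y, z in m, a list of three; "turn": the turn, a rotation vector about the world's x, y, z in rad, a list of three. A call has 1 to 12 rows; each row shifts and turns the commanded pose from where the row before left it; what a row does not reach is not made up. A row lasts 1/8 s, in which the tool goes at most 62.5 mm and 10.7 degrees, less where a joint would pass 70% of its speed; a pose out of reach is approached as far as the arm can. A call with a gripper value outside its range is refused whole. "gripper" is the closure, from 0 (fully open) to 1 (shut), set as the call begins (left out, the last holds). The fingers move at their own pace and stop on an object; "force" is the grip in N (left out, the last holds). Time passes only in rows, so rows that do not move let the fingers close. It gives the time, the measured TCP pose, the force and the opening at its end, in the units of the state.
- read_state(): the state, without advancing time (a new reading comes with each control period).
- camera(name): name is "scene" or "side" or "wrist"; returns a dict with "color" (400x640x3 uint8, red, green, blue), "fx", "fy", "cx", "cy" (pixels), "rvec" (rotation vector, rad) and "tvec" (3), from world to camera coordinates, as OpenCV has them; the wrist camera has in their place "mount" (4x4, takes a point from camera to tool coordinates, whose origin is the TCP and whose axes are the flange's). Camera axes: x right, y down, z forward; pixel columns grow to the right and rows downward; lengths in mm; the calibration is good to about 2 mm. A picture is of the moment at which its call begins: read the wrist's pose just before it. There is no depth.
- sign_off(): hands the job in, once; it reports no verdict.
The state is a dict: "clock": time; "joints": joint angles; "qd": joint speeds; "effort": joint torques, N m; "eef_pos": TCP position; "eef_rot": TCP orientation; "wrist_force": force on the tool from outside, world axes, zero at the start; "moment": the same for the moment, N m; "finger_gap": finger opening in mm.
Only numpy, scipy, OpenCV 4.12 (cv2) and the standard library are available. Lean on these libraries where they do the work, as an engineer would, in place of code of your own. Each camera call takes 0.05 s, during which the arm holds its last target.

## Working session

There is one attempt and no reset: what is moved stays moved. The work goes in short steps, Python scripts to look and compute and a tool call to move; the robot and the scene stay as the last step left them, time stands still between calls to the robot, and variables do not carry over. Pictures are saved under pics/ and viewed, and the job is handed in when it is done.

Besides the shell and the picture viewer there is one more tool, called after ">>>" by a JSON object that holds its "api" and its "payload", one argument or row to a line. arm_command: Moves the arm, as the interface text tells. Its arguments: {"type":"object","properties":{"deltas":{"type":"array","items":{"type":"object","properties":{"xyz":{"type":"array","items":{"type":"number"}},"turn":{"type":"array","items":{"type":"number"}}}}},"gripper":{"type":"number"},"force":{"type":"number"}},"required":["deltas"]}

```bash
mkdir -p pics; ls
python3 - <<'E'
from cell import *
import cv2
print(read_state())
for n in ["scene","side","wrist"]:
    c=camera(n); cv2.imwrite(f"pics/{n}0.png",c["color"][:,:,::-1])
    print(n,{k:v for k,v in c.items() if k!="color"})
E
```

```text
pics
{'clock': 0.0, 'joints': array([-6.66066654e-02,  3.00464671e-01,  1.52156005e+00,  5.21639143e-05,
        1.32069329e+00, -6.65951307e-02]), 'qd': array([-1.81342449e-03,  6.71181530e-05, -6.64014280e-04, -1.03379664e-03,
       -6.11247094e-04, -6.85372477e-04]), 'effort': array([-1.53750298e-03, -5.31805658e+01, -3.52735734e+01,  7.07558286e-02,
        2.43994006e-02, -4.79655944e-05]), 'eef_pos': array([5.49760815e+02, 2.25068811e-02, 2.15898747e+02]), 'eef_rot': array([-3.14047316e+00, -1.25302099e-04,  1.57077178e+00]), 'wrist_force': array([ 0.47269101, -0.73489701,  0.32798501]), 'moment': array([-0.02735527, -0.06440905, -0.01200749]), 'finger_gap': 94.11555121029757}
scene {'fx': 376.5840439340192, 'fy': 376.5840439340192, 'cx': 310.6216918925564, 'cy': 198.54722116706185, 'rvec': array([ 2.22198008, -1.05133308,  0.42455112]), 'tvec': array([-570.05988579,  309.66121044, 1175.61281903])}
side {'fx': 371.253474944069, 'fy': 371.253474944069, 'cx': 318.09218943429704, 'cy': 200.18277310638288, 'rvec': array([ 0.09107293, -2.6895538 ,  1.53951956]), 'tvec': array([554.46335212, 265.94819396, 893.14383534])}
wrist {'fx': 348.04383140788804, 'fy': 348.04383140788804, 'cx': 312.67092968497553, 'cy': 200.86317877550073, 'mount': array([[ 2.46479569e-04, -9.70442142e-01, -2.41333769e-01,
         7.02422592e+01],
       [ 9.99999904e-01,  1.51828975e-04,  4.10793361e-04,
         1.15053156e+00],
       [-3.62009730e-04, -2.41333847e-01,  9.70442086e-01,
        -1.68950715e+02],
       [ 0.00000000e+00,  0.00000000e+00,  0.00000000e+00,
         1.00000000e+00]])}
```

View pics/scene0.png

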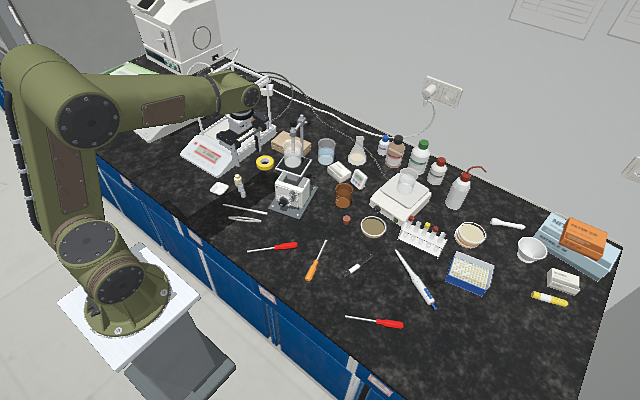

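View pics/side0.png

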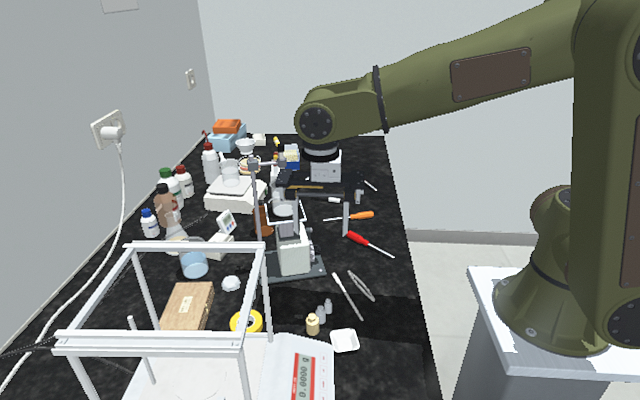

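View pics/wrist0.png

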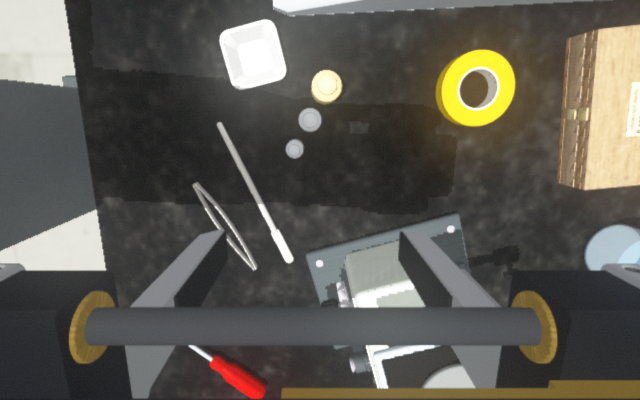

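```bash
cat > h.py <<'E'
from cell import *
import numpy as np, cv2
from scipy.spatial.transform import Rotation as Ro
def cam(name):
    s=read_state(); c=camera(name)
    if name=="wrist":
        Rt=Ro.from_euler('xyz',s['eef_rot']).as_matrix(); M=c['mount']
        c['R']=Rt@M[:3,:3]; c['o']=Rt@M[:3,3]+s['eef_pos']
    else:
        R=cv2.Rodrigues(c['rvec'])[0]; c['R']=R.T; c['o']=-R.T@c['tvec']
    return c
def ray(c,u,v):
    d=c['R']@np.array([(u-c['cx'])/c['fx'],(v-c['cy'])/c['fy'],1.]); return c['o'],d/np.linalg.norm(d)
def onz(c,u,v,z):
    o,d=ray(c,u,v); return o+d*(z-o[2])/d[2]
def proj(c,p):
    q=c['R'].T@(np.asarray(p,float)-c['o']); return np.array([c['fx']*q[0]/q[2]+c['cx'],c['fy']*q[1]/q[2]+c['cy']])
def tri(c1,uv1,c2,uv2):
    o1,d1=ray(c1,*uv1);o2,d2=ray(c2,*uv2)
    A=np.array([d1,-d2]).T; t=np.linalg.lstsq(A,o2-o1,rcond=None)[0]
    a=o1+t[0]*d1;b=o2+t[1]*d2; return (a+b)/2,np.linalg.norm(a-b)
def crop(c,x0,y0,x1,y1,k,fn):
    im=c['color'][y0:y1,x0:x1,::-1]; cv2.imwrite(fn,cv2.resize(np.ascontiguousarray(im),None,fx=k,fy=k,interpolation=cv2.INTER_CUBIC))
E
python3 - <<'E'
from h import *
c=cam("scene")
for n,u,v,z in [("sd handle end",309,279,11),("sd tip",326,240,11),("red1",273,247,11),("lift front base L",272,207,0),("base R front",299,215,0),("base back r",318,190,0)]: print(n,onz(c,u,v,z).round())
crop(c,220,120,380,290,4.5 and 4,"pics/s1.png")
d=cam("side"); crop(d,220,140,400,320,4,"pics/d1.png")
E
```

```text
sd handle end [ 406. -398.   11.]
sd tip [ 564. -347.   11.]
red1 [ 423. -224.   11.]
lift front base L [561. -91.   0.]
base R front [ 596. -195.    0.]
base back r [ 743. -170.    0.]
```

View pics/s1.png

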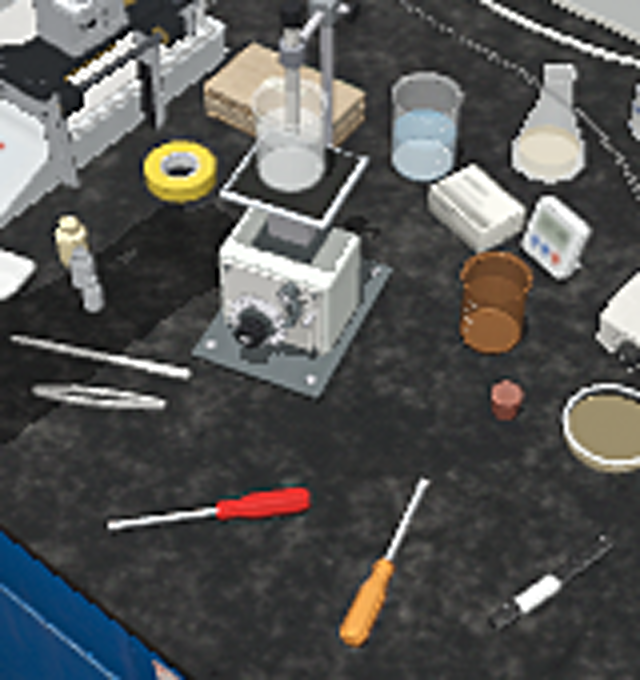

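View pics/d1.png

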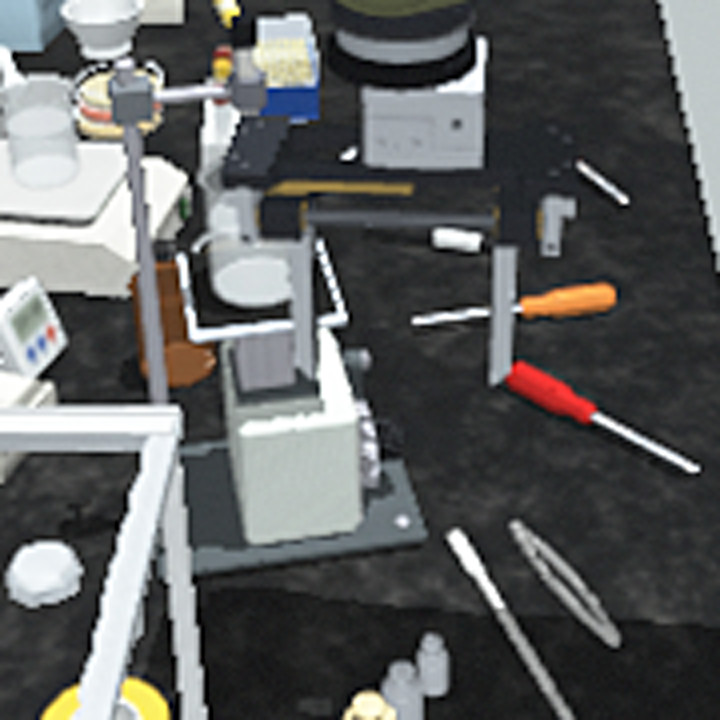

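>>> {"api": "arm_command", "payload": {
  "deltas": [
    {"xyz": [-0.03,0,0],"turn": [0,0,0]},
    {"xyz": [-0.03,-0.02,0],"turn": [0,0,-0.18]},
    {"xyz": [-0.02,-0.03,0],"turn": [0,0,-0.18]},
    {"xyz": [0,-0.03,0],"turn": [0,0,-0.18]},
    {"xyz": [0,-0.03,0],"turn": [0,0,-0.18]},
    {"xyz": [0,-0.03,0],"turn": [0,0,-0.18]},
    {"xyz": [0,-0.03,0],"turn": [0,0,-0.18]},
    {"xyz": [0,0,-0.01],"turn": [0,0,-0.18]},
    {"xyz": [0,0,-0.01],"turn": [0.05,-0.156,0]},
    {"xyz": [0,0,-0.01],"turn": [0.05,-0.156,0]},
    {"xyz": [0,0,-0.01],"turn": [0.05,-0.156,0]},
    {"xyz": [0,0,-0.01],"turn": [0.05,-0.156,0]}
  ]
}}

```text
clock: 1.75
eef_pos: [469.9, -170.0, 167.1]
eef_rot: [3.14, -0.651, 0.312]
wrist_force: [0.6, 0.5, 0.2]
finger_gap: 94.0
```

>>> {"api": "arm_command", "payload": {
  "deltas": [
    {"xyz": [0,0,-0.01],"turn": [0.05,-0.156,0]},
    {"xyz": [0,0,-0.01],"turn": [0.05,-0.156,0]},
    {"xyz": [0,0,0]},
    {"xyz": [0,0,0]}
  ]
}}

```text
validation failed for argument at $.de...
```

Run:
```python
from h import *
c=cam("wrist"); cv2.imwrite("pics/w1.png",c["color"][:,:,::-1])
import pickle; pickle.dump(c,open("w1.pkl","wb"))
s=read_state();print(s['clock'],s['eef_pos'],s['eef_rot'],s['joints'])
```

```text
1.8 [ 469.17608094 -169.06572261  165.08958785] [-3.14144448 -0.65953297  0.31252731] [-0.69638676  0.0652573   2.07076737  0.81114723  0.79699613  0.03826804]
```

View pics/w1.png

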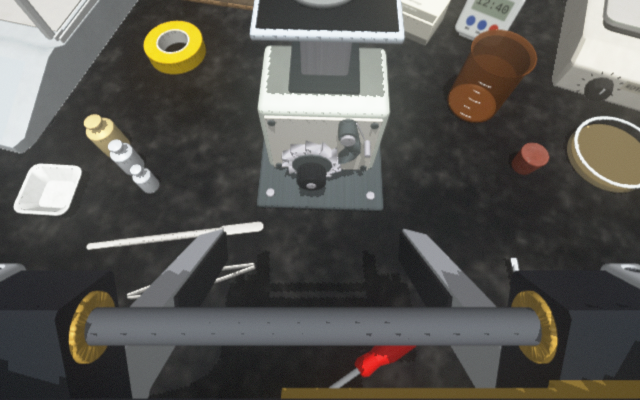

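>>> {"api": "arm_command", "payload": {
  "deltas": [
    {"xyz": [0.01,0.003,-0.01],"turn": [0.05,-0.156,0]},
    {"xyz": [0.01,0.003,-0.02],"turn": [0.05,-0.156,0]},
    {"xyz": [0.01,0.003,-0.02],"turn": [0.05,-0.156,0]},
    {"xyz": [0,0,0],"turn": [0,0,0]},
    {"xyz": [0,0,0],"turn": [0,0,0]}
  ]
}}

```text
clock: 2.42
eef_pos: [495.6, -157.4, 125.7]
eef_rot: [-3.115, -1.049, 0.31]
wrist_force: [-0.1, 0.1, -0.2]
finger_gap: 94.1
```

Run:
```python
from h import *
import pickle
c=cam("wrist"); pickle.dump(c,open("w2.pkl","wb"))
s=read_state();print(s['clock'],s['eef_pos'],s['eef_rot'],s['joints'])
crop(c,200,0,440,220,3,"pics/w2.png")
c=pickle.load(open("w1.pkl","rb")); crop(c,240,30,400,220,4,"pics/w1c.png")
```

```text
2.475 [ 495.80455753 -157.50205668  126.21328465] [-3.11842083 -1.04996902  0.31276311] [-0.78701237  0.27602766  2.18672117  1.54252823  0.90039399 -0.74861686]
```

View pics/w2.png

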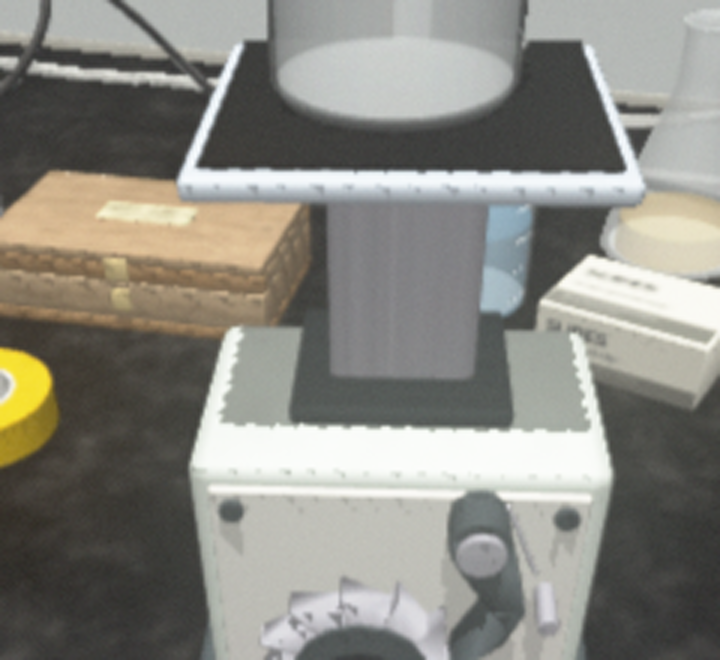

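View pics/w1c.png

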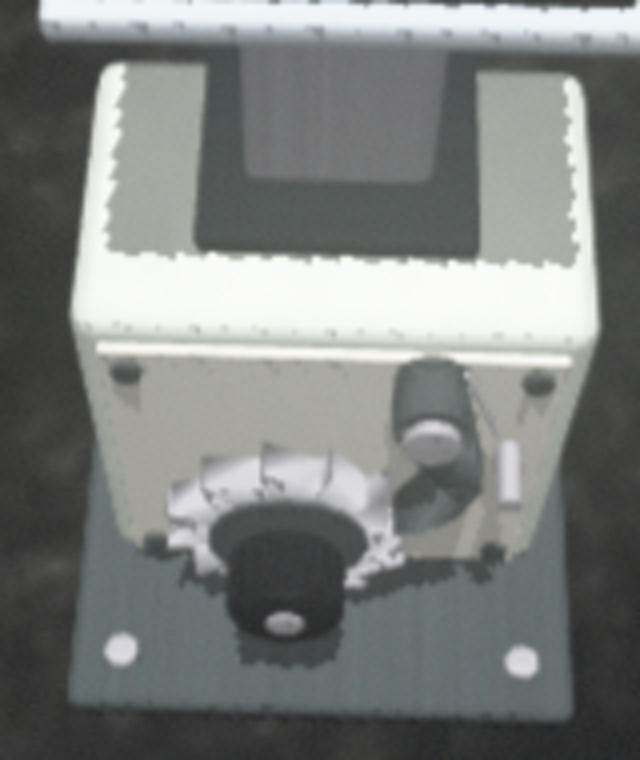

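Run:
```python
from h import *
import pickle
c=pickle.load(open("w2.pkl","rb")); crop(c,240,140,420,300,4,"pics/w2b.png")
```

```text
(no output)
```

View pics/w2b.png

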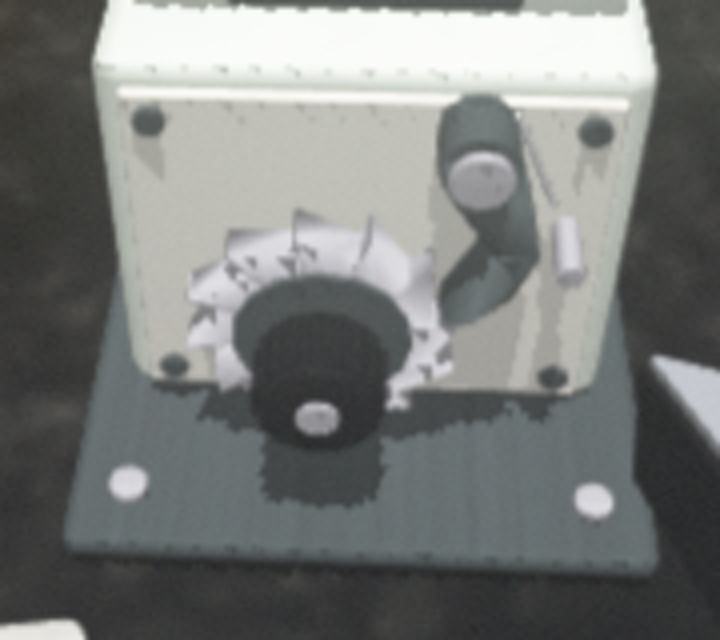

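Run:
```python
from h import *
import pickle
a=pickle.load(open("w1.pkl","rb"));b=pickle.load(open("w2.pkl","rb"))
print(a['o'],b['o'])
P={"knob":((284,624),(317,418)),"pin":((431,442),(482,180)),"bsL":((121,650),(128,483)),"bsR":((522,661),(594,500)),
"TL":((125,371),(148,121)),"TR":((538,383),(596,132)),"BL":((155,545),(174,365)),"BR":((491,552),(552,378)),"cL":((70,702),(66,548)),"cR":((572,718),(655,570)),"notch?":((437,478),(484,252))}
R={}
for k,(p,q) in P.items():
    X,e=tri(a,(240+p[0]/4,30+p[1]/4),b,(240+q[0]/4,140+q[1]/4)); R[k]=X; print(k,X.round(1),round(e,1))
for l,r in [("TL","TR"),("BL","BR"),("bsL","bsR"),("cL","cR")]:
    d=R[l]-R[r]; print(l,np.linalg.norm(d).round(1),"yaw",np.arctan2(-d[0],d[1]).round(4))
# plane z for base corners on top of base (assume z=0 bottom edge)
for c,n,(ox,oy),i in [(a,"w1",(240,30),0),(b,"w2",(240,140),1)]:
    for k in ("cL","cR","bsL","bsR"):
        u=P[k][i]; print(n,k,onz(c,ox+u[0]/4,oy+u[1]/4,8).round(1))
```

```text
[ 426.53072302 -183.31541817  343.76619093] [ 392.29245816 -194.74391775  270.5070467 ]
knob [ 561.1 -139.1   51.4] 0.0
pin [ 588.9 -162.4   98.2] 0.1
bsL [557.4 -95.8  15.8] 0.1
bsR [ 586.7 -195.5   14.9] 0.2
TL [586.8 -95.2  97. ] 0.0
TR [ 610.7 -180.    97.3] 0.0
BL [582.8 -97.2  28.8] 0.2
BR [ 609.1 -180.1   25.8] 0.2
cL [543.5 -85.5   4.9] 0.1
cR [ 578.8 -211.9    6.6] 1.0
notch? [ 597.1 -163.6   72.2] 0.9
TL 88.1 yaw 0.275
BL 87.0 yaw 0.3074
bsL 104.0 yaw 0.2859
cL 131.2 yaw 0.2723
w1 cL [542.4 -86.3   8. ]
w1 cR [ 578.2 -212.2    8. ]
w1 bsL [560.5 -93.7   8. ]
w1 bsR [ 590.  -195.9    8. ]
w2 cL [541.7 -86.8   8. ]
w2 cR [ 577.7 -211.3    8. ]
w2 bsL [562.4 -92.7   8. ]
w2 bsR [ 591.9 -195.4    8. ]
```

Run:
```python
from h import *
import pickle
for n in "12":
    c=pickle.load(open(f"w{n}.pkl","rb"))
    x0,y0=(325,110) if n=="1" else (335,155)
    im=c['color'][y0:y0+70,x0:x0+60,::-1].astype(float)
    im=np.clip(im*2.0,0,255).astype(np.uint8)
    cv2.imwrite(f"pics/z{n}.png",cv2.resize(im,None,fx=8,fy=8,interpolation=cv2.INTER_CUBIC))
z=np.hstack([cv2.imread("pics/z1.png"),cv2.imread("pics/z2.png")[:,:320]*1]); 
z=np.hstack([cv2.resize(cv2.imread("pics/z1.png"),(400,466)),cv2.resize(cv2.imread("pics/z2.png"),(400,466))])
cv2.imwrite("pics/zz.png",z)
```

```text
(no output)
```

View pics/z2.png

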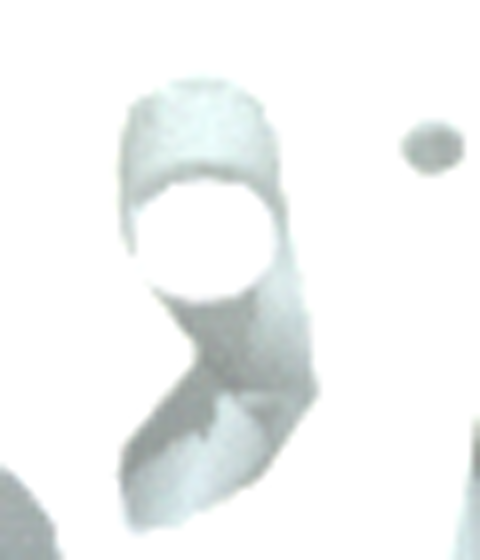

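>>> {"api": "arm_command", "payload": {
  "deltas": [
    {"xyz": [0.0,-0.005,-0.01],"turn": [0.04,-0.12,-0.015]},
    {"xyz": [0.0,-0.005,-0.01],"turn": [0.04,-0.12,-0.015]},
    {"xyz": [0,0,0],"turn": [0,0,0]},
    {"xyz": [0,0,0],"turn": [0,0,0]}
  ]
}}

```text
clock: 2.98
eef_pos: [495.9, -167.4, 106.2]
eef_rot: [-3.097, -1.303, 0.263]
wrist_force: [0.2, 0.3, 0.7]
finger_gap: 94.0
```

Run:
```python
from h import *
import pickle
c=cam("wrist"); pickle.dump(c,open("w3.pkl","wb"))
s=read_state();print(s['clock'],s['eef_pos'],s['eef_rot'],s['joints'],c['o'])
q=proj(c,(588,-166,75)); print(q)
x0,y0=int(q[0])-50,int(q[1])-45
print(x0,y0)
crop(c,x0,y0,x0+100,y0+90,7,"pics/w3.png")
```

```text
3.025 [ 495.97716746 -167.428892    106.51053623] [-3.10056629 -1.30354076  0.26675321] [-0.8613656   0.48380018  2.21390817  1.81992752  1.15965486 -1.11342968] [ 360.31319418 -211.28626293  218.4128261 ]
[347.47438374 216.38001499]
297 171
```

View pics/w3.png

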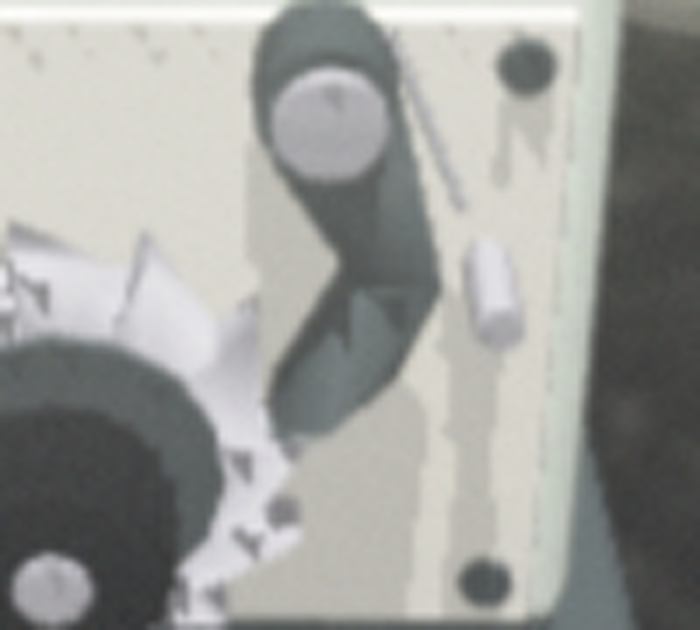

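Run:
```python
from h import *
import pickle
a,b,c=[pickle.load(open(f"w{i}.pkl","rb")) for i in (1,2,3)]
yaw=0.28; ex=np.array([np.cos(yaw),np.sin(yaw),0]); ey=np.array([-np.sin(yaw),np.cos(yaw),0])
def onx(cm,u,v,xp):
    o,d=ray(cm,u,v); return o+d*(xp-o@ex)/(d@ex)
def L(p): return np.round([p@ex,p@ey,p[2]],1)
for n,cm,uv in [("w3",c,(347,211.7)),("w2",b,(363.1,203.5))]:
    p=onx(cm,*uv,523); print("notch",n,p.round(1),L(p))
k={"knob":[(311,186),(319.25,244.5),(304.6,255.3)],"pin":[(347.75,140.5),(360.5,185),(344.1,188.9)],"TR":[(374.5,125.75),(389,173),(297+525/7,171+68/7)]}
for n,l in k.items():
    A=[];B=[]
    for cm,uv in zip((a,b,c),l):
        o,d=ray(cm,*uv);M=np.eye(3)-np.outer(d,d);A.append(M);B.append(M@o)
    p=np.linalg.solve(sum(A),sum(B)); print(n,p.round(1),L(p),[ (proj(cm,p)-uv).round(1) for cm,uv in zip((a,b,c),l)])
    if n=="pin":
        for cm,uv in zip((a,b,c),l): print(L(onx(cm,*uv,p@ex)))
```

```text
notch w3 [ 591.6 -164.7   77. ] [ 523.  -321.8   77. ]
notch w2 [ 591.8 -165.6   77.1] [ 523.  -322.7   77.1]
knob [ 561.4 -139.1   50.8] [ 501.1 -288.8   50.8] [array([ 0.1, -0.1]), array([0.1, 0.1]), array([-0.1, -0.1])]
pin [ 589.  -162.3   98.1] [ 521.2 -318.8   98.1] [array([ 0., -0.]), array([-0.1,  0. ]), array([ 0.1, -0. ])]
[ 521.2 -318.8   98.1]
[ 521.2 -318.8   98.1]
[ 521.2 -318.7   98.1]
TR [ 610.9 -179.9   97.1] [ 537.4 -341.8   97.1] [array([-0., -0.]), array([-0.1,  0.1]), array([ 0.1, -0. ])]
```

```bash
cat >> h.py <<'E'
def need(pos,rpy):
    s=read_state(); d=Ro.from_euler('xyz',rpy)*Ro.from_euler('xyz',s['eef_rot']).inv()
    print("dxyz",np.round(np.asarray(pos)-s['eef_pos'],1),"rot",d.as_rotvec().round(3), "clock",s['clock'])
E
python3 -c "
from h import *
need((450,-383,216),(np.pi,0,0.30))"
```

```text
dxyz [ -46.  -215.6  109.5] rot [-0.398  1.242  0.002] clock 3.025
```

>>> {"api": "arm_command", "payload": {
  "deltas": [
    {"xyz": [-0.02,0,0.02],"turn": [-0.05,0.155,0]},
    {"xyz": [-0.02,-0.02,0.02],"turn": [-0.05,0.155,0]},
    {"xyz": [0,-0.03,0.02],"turn": [-0.05,0.155,0]},
    {"xyz": [0,-0.03,0.02],"turn": [-0.05,0.155,0]},
    {"xyz": [0,-0.03,0.01],"turn": [-0.05,0.155,0]},
    {"xyz": [0,-0.03,0.01],"turn": [-0.05,0.155,0]},
    {"xyz": [0,-0.03,0.01],"turn": [-0.05,0.155,0]},
    {"xyz": [0,-0.03,0],"turn": [-0.05,0.155,0]},
    {"xyz": [-0.006,-0.016,0],"turn": [0,0,0]},
    {"xyz": [0,0,0],"turn": [0,0,0]},
    {"xyz": [0,0,0],"turn": [0,0,0]}
  ]
}}

```text
clock: 4.4
eef_pos: [450.9, -374.8, 210.2]
eef_rot: [-3.137, -0.044, 0.298]
wrist_force: [-0.2, -0.2, 0.9]
finger_gap: 94.2
```

Run:
```python
from h import *
import pickle
c=cam("wrist"); pickle.dump(c,open("w4.pkl","wb"))
s=read_state();print(s['clock'],s['eef_pos'],s['eef_rot'],s['joints'])
cv2.imwrite("pics/w4.png",c["color"][:,:,::-1])
hsv=cv2.cvtColor(c['color'],cv2.COLOR_RGB2HSV)
m=cv2.inRange(hsv,(8,150,120),(22,255,255))
n,l,st,ce=cv2.connectedComponentsWithStats(m)
for i in range(1,n):
    if st[i,4]>60: print(st[i],ce[i])
```

```text
4.45 [ 450.95260712 -374.75043688  210.1697121 ] [-3.13639018 -0.04411207  0.29823115] [-0.77413195  0.37480546  1.43670461  0.04263184  1.31378018  0.48781622]
[ 307  166   21   75 1356] [317.19542773 204.81415929]
[ 70 298  20  40 250] [ 79.02  317.356]
[537 299  19  32 177] [546.51412429 314.18644068]
[538 335  19  28 171] [550.08187135 350.45614035]
[ 69 337  20  26 181] [ 75.6519337 350.6961326]
[ 522  381  118   17 1383] [589.96601591 389.45263919]
```

View pics/w4.png

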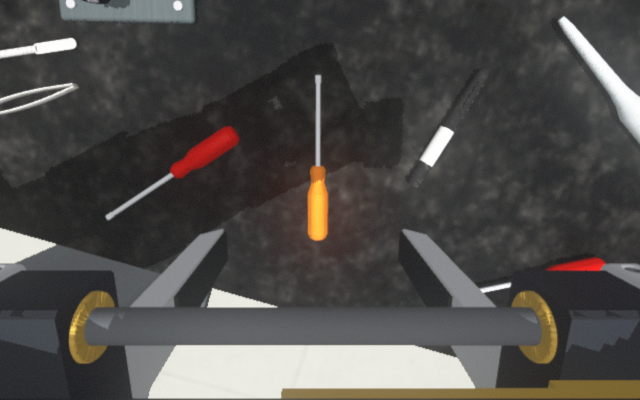

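Run:
```python
from h import *
import pickle
c=pickle.load(open("w4.pkl","rb"))
crop(c,250,60,390,250,3,"pics/w4c.png")
t=onz(c,318.3,76,11);e=onz(c,317.3,240,14)
hsv=cv2.cvtColor(c['color'],cv2.COLOR_RGB2HSV)
m=cv2.inRange(hsv,(8,150,120),(22,255,255));m[250:]=0;m[:,:300]=0;m[:,335:]=0
for r in (175,190,205,220,232): 
    x=np.where(m[r])[0]; print(r,x.min(),x.max())
d=e-t; d[2]=0; print(t,e,np.linalg.norm(d),"yaw",np.arctan2(-d[1],-d[0]))
u=d/np.linalg.norm(d); g=t+u*112; print("grip",g)
```

```text
175 311 324
190 308 326
205 307 327
220 308 327
232 308 327
[ 564.94488028 -344.62347655   11.        ] [ 399.74986997 -394.80656388   14.        ] 172.64916357752557 yaw 0.2949218816161758
grip [ 457.78049691 -377.17796836   11.        ]
```

View pics/w4c.png

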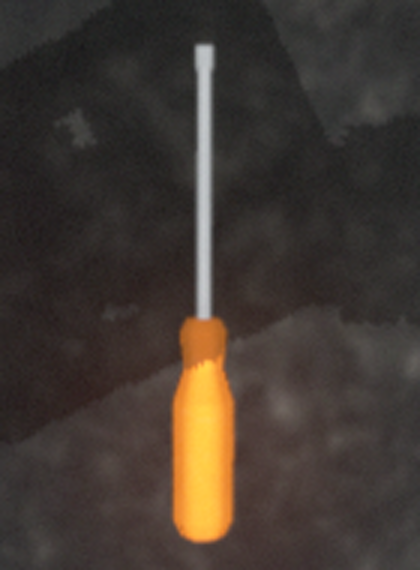

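```bash
python3 -c "
from h import *
need((457.8,-377.2,14),(np.pi,0,0.295))"
```

```text
dxyz [   6.8   -2.4 -196.2] rot [-0.018  0.041 -0.003] clock 4.45
```

>>> {"api": "arm_command", "payload": {
  "deltas": [
    {"xyz": [0.007,-0.0025,-0.03],"turn": [-0.018,0.041,-0.003]},
    {"xyz": [0,0,-0.03],"turn": [0,0,0]},
    {"xyz": [0,0,-0.03],"turn": [0,0,0]},
    {"xyz": [0,0,-0.03],"turn": [0,0,0]},
    {"xyz": [0,0,-0.03],"turn": [0,0,0]},
    {"xyz": [0,0,-0.02],"turn": [0,0,0]},
    {"xyz": [0,0,0],"turn": [0,0,0]},
    {"xyz": [0,0,0],"turn": [0,0,0]}
  ]
}}

```text
clock: 5.45
eef_pos: [458.8, -378.0, 40.8]
eef_rot: [3.141, 0.001, 0.296]
wrist_force: [-0.1, -0.6, 0.4]
finger_gap: 94.4
```

```bash
python3 -c "
from h import *
need((457.8,-377.2,14),(np.pi,0,0.295))"
```

```text
dxyz [ -1.    0.8 -26.8] rot [ 0.001 -0.001 -0.001] clock 5.45
```

>>> {"api": "arm_command", "payload": {
  "deltas": [
    {"xyz": [-0.001,0.001,-0.015],"turn": [0,0,0]},
    {"xyz": [0,0,-0.012],"turn": [0,0,0]},
    {"xyz": [0,0,0],"turn": [0,0,0]}
  ]
}}

```text
clock: 5.82
eef_pos: [457.2, -376.4, 11.7]
eef_rot: [-3.14, 0.002, 0.296]
wrist_force: [0.8, -0.1, -0.2]
finger_gap: 94.0
```

>>> {"api": "arm_command", "payload": {
  "deltas": [
    {"xyz": [0,0,0],"turn": [0,0,0]},
    {"xyz": [0,0,0],"turn": [0,0,0]},
    {"xyz": [0,0,0],"turn": [0,0,0]},
    {"xyz": [0,0,0],"turn": [0,0,0]},
    {"xyz": [0,0,0],"turn": [0,0,0]},
    {"xyz": [0,0,0],"turn": [0,0,0]},
    {"xyz": [0,0,0],"turn": [0,0,0]},
    {"xyz": [0,0,0],"turn": [0,0,0]}
  ],
  "gripper": 1.0,
  "force": 50
}}

```text
clock: 6.82
eef_pos: [457.3, -376.6, 12.5]
eef_rot: [-3.141, 0.002, 0.296]
wrist_force: [0.4, -2.0, 0.3]
finger_gap: 19.0
```

>>> {"api": "arm_command", "payload": {
  "deltas": [
    {"xyz": [0,0,0.02],"turn": [0,0,0]},
    {"xyz": [0,0,0.02],"turn": [0,0,0]},
    {"xyz": [0,0,0.04],"turn": [0,0,0]},
    {"xyz": [0,0,0.04],"turn": [0,0,0]},
    {"xyz": [0,0,0],"turn": [0,0,0]},
    {"xyz": [0,0,0],"turn": [0,0,0]}
  ]
}}

```text
clock: 7.58
eef_pos: [457.1, -376.4, 132.7]
eef_rot: [-3.141, 0.002, 0.296]
wrist_force: [0.3, -0.2, -0.8]
finger_gap: 18.5
```

Run:
```python
from h import *
import pickle
c=cam("wrist"); pickle.dump(c,open("w5.pkl","wb"))
s=read_state();print(s['clock'],s['eef_pos'],s['eef_rot'],s['finger_gap'],s['wrist_force'])
cv2.imwrite("pics/w5.png",c["color"][:,:,::-1])
d=cam("side"); crop(d,300,170,440,270,5,"pics/d5.png"); pickle.dump(d,open("d5.pkl","wb"))
s=cam("scene"); crop(s,260,180,400,300,5,"pics/s5.png"); pickle.dump(s,open("s5.pkl","wb"))
```

```text
7.625 [ 456.97640711 -376.27615412  132.00626409] [-3.13951586e+00  2.21705274e-03  2.96020598e-01] 18.513920906675434 [-0.11376078  0.11521586 -0.58612559]
```

View pics/w5.png

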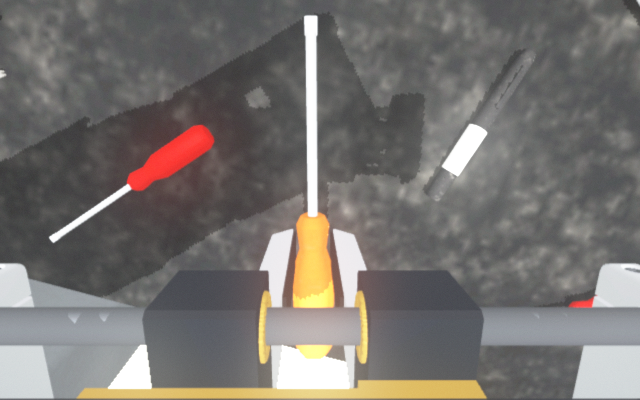

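View pics/d5.png

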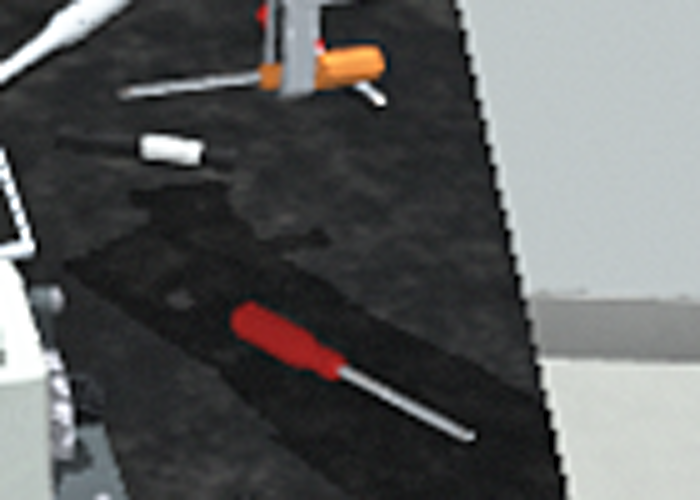

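View pics/s5.png

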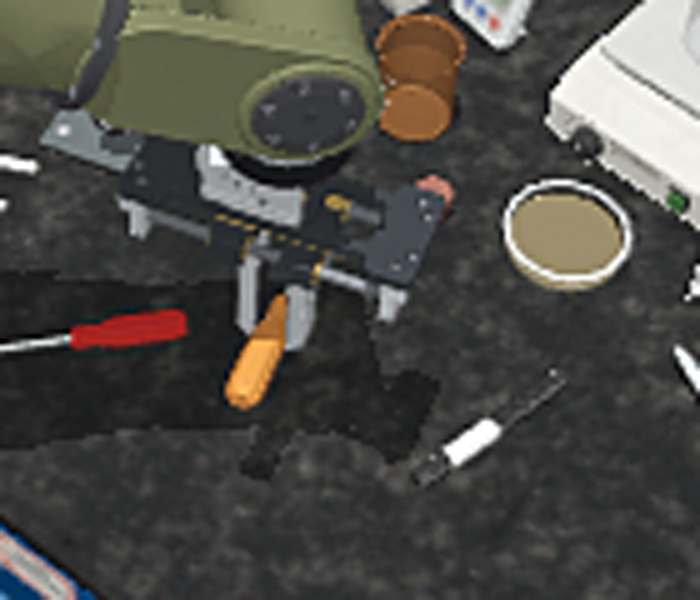

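Run:
```python
from h import *
import pickle
c=pickle.load(open("w5.pkl","rb"));d=pickle.load(open("d5.pkl","rb"))
s=np.array([456.98,-376.28,132.0]); f=np.array([np.cos(.296),np.sin(.296),0]);g=np.array([-f[1],f[0],0])
for z in (127,130.5,134):
    t=onz(c,311,17,z); b=onz(c,312.5,215,z); print(z,t.round(1),"fwd/lat",((t-s)@f).round(1),((t-s)@g).round(1),"base",((b-s)@f).round(1),((b-s)@g).round(1))
p,e=tri(c,(311,17),d,(324.4,188.8)); print("tri",p.round(1),e)
print("side proj of expected",proj(d,s+112*f-[0,0,1.5]),proj(d,s+112*f-[0,0,6]))
```

```text
127 [ 566.  -342.2  127. ] fwd/lat 114.2 0.8 base 20.0 0.1
130.5 [ 565.2 -342.4  130.5] fwd/lat 113.3 0.8 base 21.1 0.1
134 [ 564.3 -342.7  134. ] fwd/lat 112.5 0.8 base 22.1 0.1
tri [ 562.5 -342.3  130. ] 5.483213371522629
side proj of expected [323.05163281 188.19955385] [323.05142084 189.46348336]
```

>>> {"api": "arm_command", "payload": {
  "deltas": [
    {"xyz": [-0.02,0.02,0],"turn": [0,0,-0.008]},
    {"xyz": [0,0.03,0],"turn": [0,0,-0.008]},
    {"xyz": [0,0.03,0],"turn": [0,0,0]},
    {"xyz": [0,0.03,0],"turn": [0,0,0]},
    {"xyz": [0,0.03,-0.01],"turn": [0,0,0]},
    {"xyz": [0,0.02,-0.02],"turn": [0,0,0]},
    {"xyz": [0.003,0.015,-0.02],"turn": [0,0,0]},
    {"xyz": [0,0,0],"turn": [0,0,0]},
    {"xyz": [0,0,0],"turn": [0,0,0]}
  ]
}}

```text
clock: 8.85
eef_pos: [440.5, -202.1, 83.0]
eef_rot: [-3.141, 0.002, 0.28]
wrist_force: [0.7, 0.6, -0.8]
finger_gap: 18.5
```

Run:
```python
from h import *
import pickle
c=cam("wrist"); pickle.dump(c,open("w6.pkl","wb"))
s=read_state();print(s['clock'],s['eef_pos'],s['eef_rot'],s['finger_gap'],s['wrist_force'])
cv2.imwrite("pics/w6.png",c["color"][:,:,::-1])
need((440.4,-201.6,78.5),(np.pi,0,.28))
for q in [(591.7,-165,77),(561.4,-139.1,50.8),(589,-162.3,98.1)]: print(proj(c,q))
```

```text
8.9 [ 440.54445231 -202.28696905   83.13344948] [-3.14111809e+00  1.16276449e-03  2.79636549e-01] 18.57135635577623 [ 0.54701996 -0.33453392 -0.27493972]
dxyz [-0.1  0.7 -4.6] rot [-0.    -0.001  0.   ] clock 8.9
[327.5240856  -89.20401701]
[260.61616035 -10.70103118]
[ 320.83387676 -115.60139773]
```

View pics/w6.png

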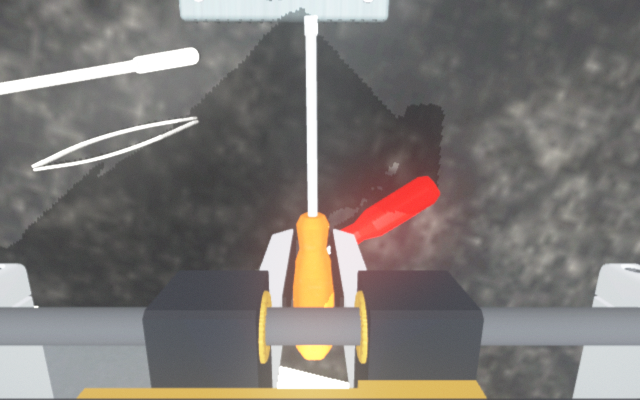

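>>> {"api": "arm_command", "payload": {
  "deltas": [
    {"xyz": [0,0.0007,-0.0045],"turn": [0,0,0]},
    {"xyz": [0.01,0.0029,0],"turn": [0,0,0]},
    {"xyz": [0.01,0.0029,0],"turn": [0,0,0]},
    {"xyz": [0.0096,0.0028,0],"turn": [0,0,0]},
    {"xyz": [0.0048,0.0014,0],"turn": [0,0,0]},
    {"xyz": [0,0,0],"turn": [0,0,0]},
    {"xyz": [0,0,0],"turn": [0,0,0]}
  ]
}}

```text
clock: 9.78
eef_pos: [474.5, -190.9, 78.0]
eef_rot: [-3.14, 0.002, 0.28]
wrist_force: [-0.1, 0.6, -0.1]
finger_gap: 18.4
```

Run:
```python
from h import *
import pickle
s=read_state();print(s['clock'],s['eef_pos'],s['eef_rot'],s['finger_gap'],s['wrist_force'])
d=cam("side"); crop(d,250,170,370,270,6,"pics/d7.png"); pickle.dump(d,open("d7.pkl","wb"))
c=cam("scene"); crop(c,240,140,340,240,6,"pics/s7.png"); pickle.dump(c,open("s7.pkl","wb"))
p=s['eef_pos']; yaw=.28
ex=np.array([np.cos(yaw),np.sin(yaw),0]); ey=np.array([-np.sin(yaw),np.cos(yaw),0])
t=p+112.5*ex+0.6*ey-[0,0,1.5]; print("tip L",t@ex,t@ey,t[2])
for n,q in [("tip",t),("notch",(591.7,-165,77)),("knob",(561.4,-139.1,50.8)),("pin",(589,-162.3,98.1))]:
    print(n,"side",(proj(d,q)-[250,170])*6,"scene",(proj(c,q)-[240,140])*6)
```

```text
9.775 [ 474.52401559 -190.90235477   77.963402  ] [-3.14038427e+00  1.86579081e-03  2.79923684e-01] 18.426192180260777 [-0.14269333  0.55833719 -0.10837598]
tip L 515.7869417308937 -314.0051383235486 76.46340199540928
tip side [374.69007752 401.4130451 ] scene [293.008345   353.89521002]
notch side [355.93333521 392.41392218] scene [310.27392811 349.11897274]
knob side [417.4941953  474.34800366] scene [246.33096149 385.89924179]
pin side [360.40302957 358.60858454] scene [303.20422173 325.93816685]
```

View pics/d7.png

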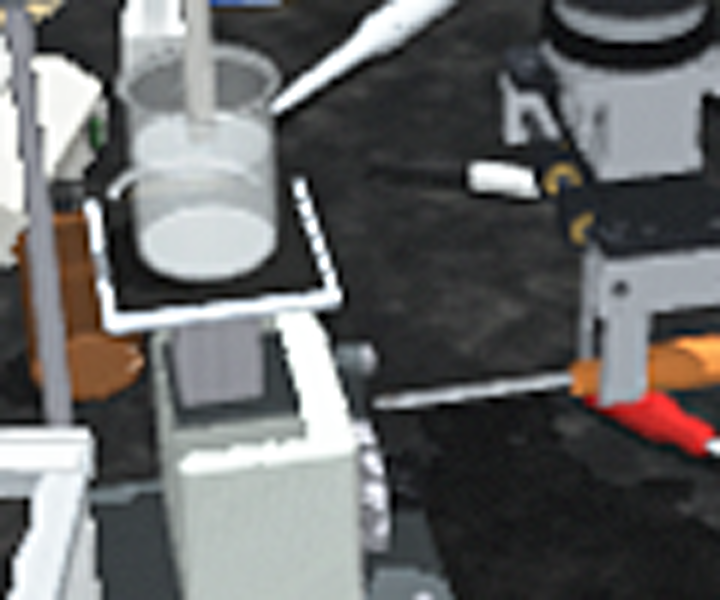

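View pics/s7.png

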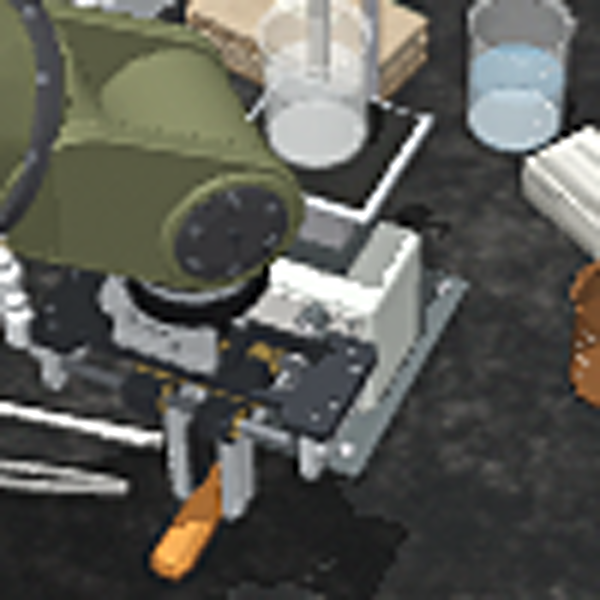

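>>> {"api": "arm_command", "payload": {
  "deltas": [
    {"xyz": [0.0015,-0.0002,0.0005],"turn": [0,0,0]},
    {"xyz": [0.003,0.0009,0],"turn": [0,0,0]},
    {"xyz": [0.003,0.0009,0],"turn": [0,0,0]},
    {"xyz": [0,0,0],"turn": [0,0,0]}
  ]
}}

```text
clock: 10.38
eef_pos: [482.4, -189.2, 78.5]
eef_rot: [-3.14, 0.002, 0.28]
wrist_force: [-0.4, 0.0, -1.1]
finger_gap: 18.5
```

>>> {"api": "arm_command", "payload": {
  "deltas": [
    {"xyz": [0.003,0.0009,0],"turn": [0,0,0]},
    {"xyz": [0.003,0.0009,0],"turn": [0,0,0]},
    {"xyz": [0.003,0.0009,0],"turn": [0,0,0]},
    {"xyz": [0,0,0],"turn": [0,0,0]},
    {"xyz": [0,0,0],"turn": [0,0,0]}
  ]
}}

```text
clock: 11.0
eef_pos: [491.2, -186.6, 78.5]
eef_rot: [-3.14, 0.002, 0.28]
wrist_force: [-0.3, -0.4, -1.2]
finger_gap: 18.4
```

```bash
cat >> h.py <<'E'
yaw=.28
ex=np.array([np.cos(yaw),np.sin(yaw),0]); ey=np.array([-np.sin(yaw),np.cos(yaw),0])
def st():
    s=read_state(); p=s['eef_pos']; t=p+112.5*ex+0.6*ey-[0,0,1.5]; f=s['wrist_force'];m=s['moment']
    print(s['clock'],"tip L",(t@ex).round(1),(t@ey).round(1),t[2].round(1),"F L",(f@ex).round(2),(f@ey).round(2),f[2].round(2),"Mz",m.round(3),"rot",s['eef_rot'].round(4),"gap",round(s['finger_gap'],2))
    return t
E
python3 - <<'E'
from h import *
t=st()
d=cam("side"); crop(d,250,170,370,270,6,"pics/d8.png")
print((proj(d,t)-[250,170])*6)
st()
E
```

```text
11.0 tip L 533.0 -314.5 77.0 F L -0.41 -0.31 -1.16 Mz [0.05  0.097 0.002] rot [-3.1404e+00  1.8000e-03  2.8000e-01] gap 18.38
[337.86007529 404.71806805]
11.05 tip L 533.0 -314.4 77.0 F L -0.25 0.83 -0.2 Mz [0.066 0.025 0.   ] rot [-3.1404e+00  1.8000e-03  2.8000e-01] gap 18.92
```

View pics/d8.png

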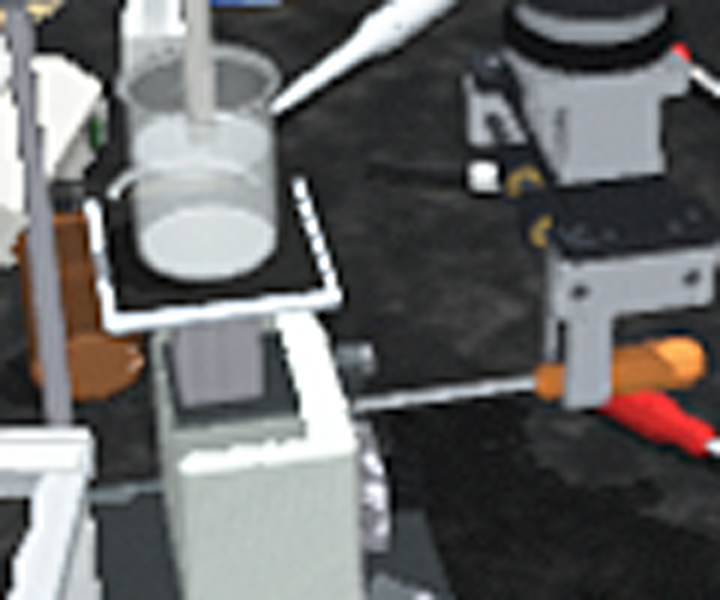

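>>> {"api": "arm_command", "payload": {
  "deltas": [
    {"xyz": [0.00055,-0.0019,0],"turn": [0,0,0]},
    {"xyz": [0.00055,-0.0019,0],"turn": [0,0,0]},
    {"xyz": [0.0003,-0.001,0],"turn": [0,0,0]},
    {"xyz": [0,0,0],"turn": [0,0,0]}
  ]
}}

```text
clock: 11.55
eef_pos: [492.6, -191.5, 78.5]
eef_rot: [-3.14, 0.002, 0.28]
wrist_force: [0.2, 0.7, -0.1]
finger_gap: 18.7
```

```bash
python3 -c "
from h import *
st()"
```

```text
11.55 tip L 533.0 -319.6 77.0 F L 0.38 0.66 -0.07 Mz [-0.009  0.095  0.016] rot [-3.1405e+00  1.7000e-03  2.7980e-01] gap 18.7
```

>>> {"api": "arm_command", "payload": {
  "deltas": [
    {"xyz": [0.0003,-0.001,0],"turn": [0,0,0]},
    {"xyz": [0.0003,-0.001,0],"turn": [0,0,0]},
    {"xyz": [0,0,0],"turn": [0,0,0]}
  ]
}}

```text
clock: 11.92
eef_pos: [493.1, -193.3, 78.4]
eef_rot: [-3.14, 0.002, 0.28]
wrist_force: [-0.0, 2.2, 0.0]
finger_gap: 18.7
```

```bash
python3 -c "
from h import *
st()"
```

```text
11.925 tip L 533.0 -321.5 76.9 F L 0.59 2.15 0.04 Mz [0.277 0.136 0.117] rot [-3.1402e+00  1.9000e-03  2.8010e-01] gap 18.66
```

>>> {"api": "arm_command", "payload": {
  "deltas": [
    {"xyz": [0.0003,-0.001,0],"turn": [0,0,0]},
    {"xyz": [0.0003,-0.001,0],"turn": [0,0,0]},
    {"xyz": [0,0,0],"turn": [0,0,0]}
  ]
}}

```text
clock: 12.3
eef_pos: [493.7, -195.3, 78.4]
eef_rot: [-3.14, 0.002, 0.28]
wrist_force: [-0.8, 3.3, -1.0]
finger_gap: 18.7
```

```bash
python3 -c "
from h import *
st()"
```

```text
12.3 tip L 533.0 -323.5 76.9 F L 0.13 3.37 -1.0 Mz [0.625 0.274 0.303] rot [-3.1402e+00  1.9000e-03  2.8010e-01] gap 18.68
```

>>> {"api": "arm_command", "payload": {
  "deltas": [
    {"xyz": [0.0003,-0.001,0],"turn": [0,0,0]},
    {"xyz": [0.0003,-0.001,0],"turn": [0,0,0]},
    {"xyz": [0,0,0],"turn": [0,0,0]}
  ]
}}

```text
clock: 12.68
eef_pos: [494.3, -197.3, 78.4]
eef_rot: [-3.14, 0.002, 0.28]
wrist_force: [-1.6, 5.4, -0.9]
finger_gap: 18.5
```

```bash
python3 -c "
from h import *
st()
d=cam('side'); crop(d,250,170,370,270,6,'pics/d9.png')
"
```

```text
12.675 tip L 533.1 -325.6 76.9 F L -0.03 5.62 -0.93 Mz [0.883 0.436 0.561] rot [-3.1402e+00  1.9000e-03  2.8020e-01] gap 18.49
```

View pics/d9.png

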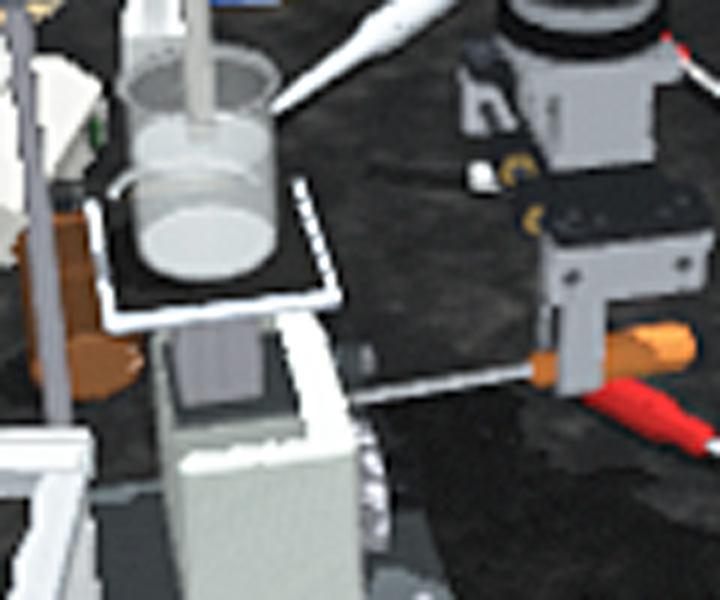

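>>> {"api": "arm_command", "payload": {
  "deltas": [
    {"xyz": [0.0003,-0.001,0],"turn": [0,0,0]},
    {"xyz": [0,0,0],"turn": [0,0,0]}
  ]
}}

```text
clock: 12.98
eef_pos: [494.6, -198.2, 78.4]
eef_rot: [-3.14, 0.002, 0.28]
wrist_force: [-1.6, 5.4, -1.2]
finger_gap: 19.0
```

```bash
python3 -c "
from h import *
st()"
```

```text
12.975 tip L 533.1 -326.6 76.9 F L -0.08 5.61 -1.19 Mz [1.141 0.356 0.595] rot [-3.1401e+00  1.9000e-03  2.8030e-01] gap 19.01
```

>>> {"api": "arm_command", "payload": {
  "deltas": [
    {"xyz": [0.0003,-0.001,0],"turn": [0,0,0]},
    {"xyz": [0,0,0],"turn": [0,0,0]}
  ]
}}

```text
clock: 13.22
eef_pos: [494.9, -199.1, 78.4]
eef_rot: [-3.14, 0.002, 0.28]
wrist_force: [-2.0, 5.7, 0.5]
finger_gap: 18.9
```

```bash
python3 -c "
from h import *
st()
d=cam('side'); crop(d,250,170,370,270,6,'pics/d10.png')
"
```

```text
13.225 tip L 533.1 -327.5 76.9 F L -0.32 6.0 0.54 Mz [1.26  0.426 0.696] rot [-3.1399e+00  1.9000e-03  2.8030e-01] gap 18.92
```

View pics/d10.png

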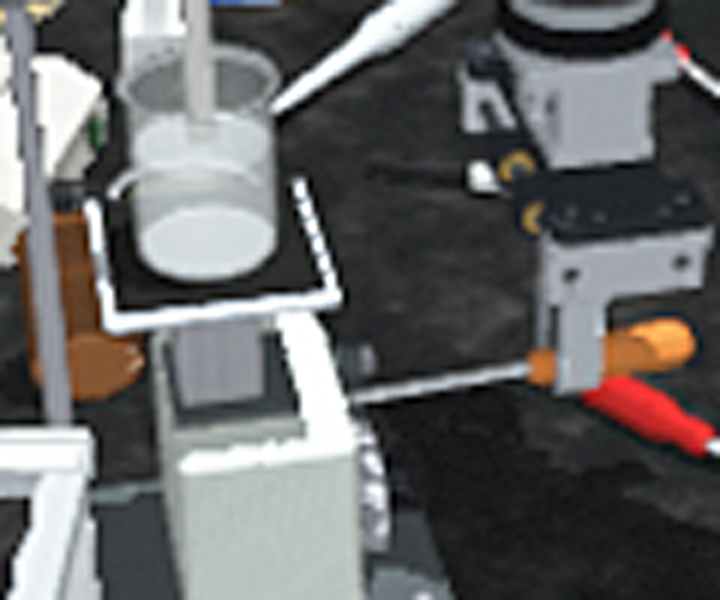

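>>> {"api": "arm_command", "payload": {
  "deltas": [
    {"xyz": [0.0003,-0.001,0],"turn": [0,0,0]},
    {"xyz": [0,0,0],"turn": [0,0,0]}
  ]
}}

```text
clock: 13.52
eef_pos: [495.2, -200.0, 78.4]
eef_rot: [-3.14, 0.002, 0.281]
wrist_force: [-0.4, 7.3, 0.6]
finger_gap: 18.9
```

```bash
python3 -c "
from h import *
st()"
```

```text
13.525 tip L 533.1 -328.4 76.9 F L 1.63 7.13 0.61 Mz [1.39  0.378 0.725] rot [-3.1397e+00  2.0000e-03  2.8050e-01] gap 18.88
```

>>> {"api": "arm_command", "payload": {
  "deltas": [
    {"xyz": [0.0003,-0.001,0],"turn": [0,0,0]},
    {"xyz": [0,0,0],"turn": [0,0,0]}
  ]
}}

```text
clock: 13.78
eef_pos: [495.5, -200.9, 78.4]
eef_rot: [-3.14, 0.002, 0.281]
wrist_force: [-1.7, 7.4, -0.0]
finger_gap: 19.1
```

```bash
python3 -c "
from h import *
st()
d=cam('side'); crop(d,250,170,370,270,6,'pics/d11.png')
"
```

```text
13.775 tip L 533.2 -329.4 76.9 F L 0.4 7.57 -0.03 Mz [1.474 0.342 0.832] rot [-3.1396e+00  2.0000e-03  2.8060e-01] gap 19.11
```

View pics/d11.png

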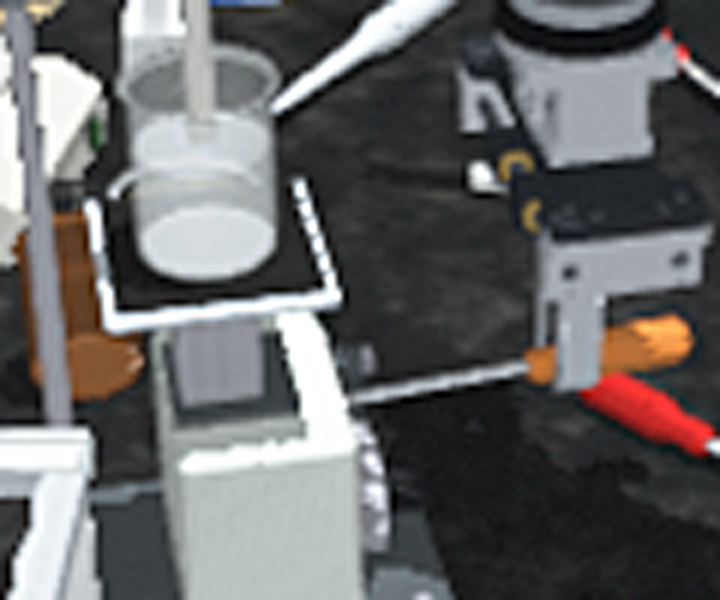

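>>> {"api": "arm_command", "payload": {
  "deltas": [
    {"xyz": [0.0003,-0.001,0],"turn": [0,0,0]},
    {"xyz": [0,0,0],"turn": [0,0,0]}
  ]
}}

```text
clock: 14.08
eef_pos: [495.8, -201.9, 78.3]
eef_rot: [-3.139, 0.002, 0.281]
wrist_force: [-2.0, 7.9, -0.0]
finger_gap: 18.9
```

```bash
python3 -c "
from h import *
st()
d=cam('side'); crop(d,250,170,370,270,6,'pics/d12.png')
st()"
```

```text
14.075 tip L 533.2 -330.4 76.8 F L 0.25 8.12 -0.01 Mz [1.553 0.327 0.837] rot [-3.1395e+00  2.1000e-03  2.8060e-01] gap 18.94
14.125 tip L 533.1 -330.4 76.8 F L 1.27 8.43 -0.04 Mz [1.508 0.381 0.76 ] rot [-3.1394e+00  2.2000e-03  2.8060e-01] gap 18.7
```

View pics/d12.png

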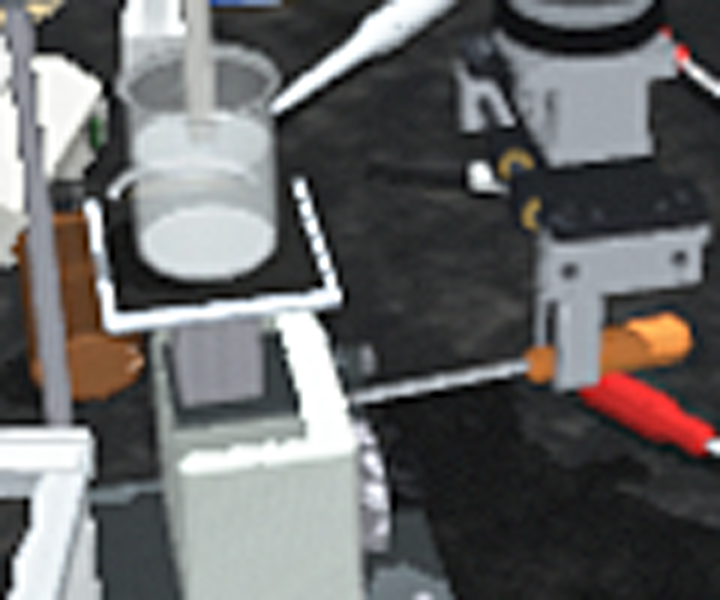

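>>> {"api": "arm_command", "payload": {
  "deltas": [
    {"xyz": [0.0002,-0.0007,0],"turn": [0,0,0]},
    {"xyz": [0,0,0],"turn": [0,0,0]}
  ]
}}

```text
clock: 14.38
eef_pos: [496.0, -202.5, 78.3]
eef_rot: [-3.139, 0.002, 0.281]
wrist_force: [-1.6, 7.8, -0.3]
finger_gap: 18.9
```

```bash
python3 -c "
from h import *
st()
d=cam('side'); crop(d,250,170,370,270,6,'pics/d13.png')
st()"
```

```text
14.375 tip L 533.2 -331.1 76.8 F L 0.6 7.99 -0.33 Mz [1.602 0.394 0.845] rot [-3.1395e+00  2.1000e-03  2.8070e-01] gap 18.94
14.425 tip L 533.2 -331.1 76.8 F L 1.05 8.13 -0.1 Mz [1.555 0.332 0.769] rot [-3.1394e+00  2.2000e-03  2.8070e-01] gap 19.01
```

View pics/d13.png

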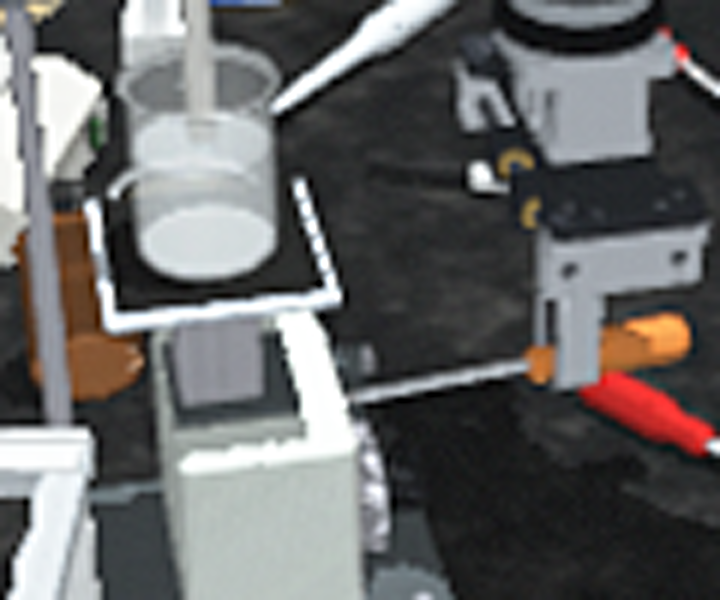

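>>> {"api": "arm_command", "payload": {
  "deltas": [
    {"xyz": [0.0002,-0.0007,0],"turn": [0,0,0]},
    {"xyz": [0,0,0],"turn": [0,0,0]}
  ]
}}

```text
clock: 14.68
eef_pos: [496.2, -203.2, 78.3]
eef_rot: [-3.139, 0.002, 0.281]
wrist_force: [-1.6, 7.9, 0.2]
finger_gap: 19.0
```

```bash
python3 -c "
from h import *
st()
d=cam('side'); crop(d,250,170,370,270,6,'pics/d14.png')
st()
a=cv2.imread('pics/d8.png').astype(int);b=cv2.imread('pics/d14.png').astype(int)
df=np.abs(a-b).sum(2)[:, :395]; print('platform region diff',df[:330,80:340].mean(),'wheel',df[400:,350:].mean())
cv2.imwrite('pics/df.png',np.clip(np.abs(a-b)*2,0,255).astype(np.uint8))"
```

```text
14.675 tip L 533.2 -331.8 76.8 F L 0.65 8.03 0.16 Mz [1.579 0.393 0.796] rot [-3.1394e+00  2.2000e-03  2.8070e-01] gap 19.03
14.725 tip L 533.2 -331.8 76.8 F L 0.85 8.12 0.05 Mz [1.567 0.377 0.864] rot [-3.1394e+00  2.1000e-03  2.8070e-01] gap 19.24
platform region diff 8.213484848484848 wheel 48.723333333333336
```

View pics/df.png

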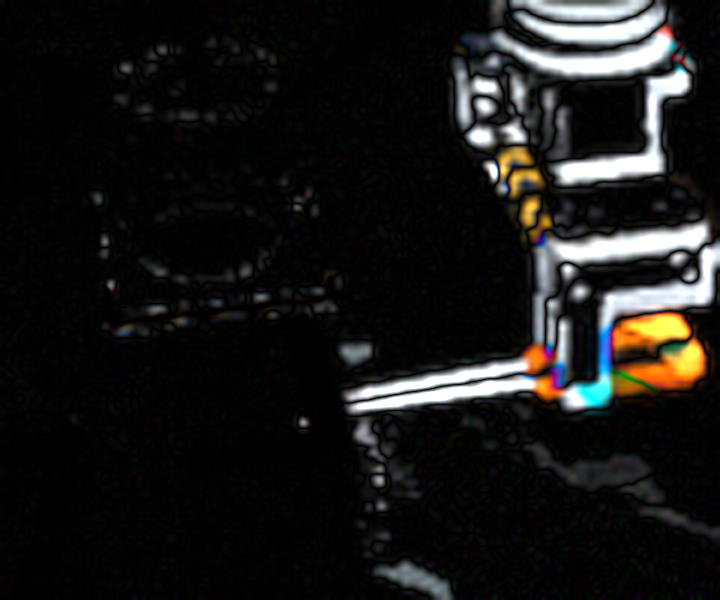

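>>> {"api": "arm_command", "payload": {
  "deltas": [
    {"xyz": [0.0003,-0.001,0],"turn": [0,0,0]},
    {"xyz": [0,0,0],"turn": [0,0,0]}
  ]
}}

```text
clock: 14.98
eef_pos: [496.5, -204.4, 78.4]
eef_rot: [-3.14, 0.002, 0.28]
wrist_force: [-2.1, 6.8, -0.8]
finger_gap: 18.7
```

```bash
cat >> h.py <<'E'
def side(n):
    st(); d=cam('side'); crop(d,250,170,370,270,6,f'pics/d{n}.png')
    a=cv2.imread('pics/d8.png');b=cv2.imread(f'pics/d{n}.png')
    # vertical shift of beaker/platform patch by template match
    T=a[190:330,100:330]; S=b[150:600,90:340]
    r=cv2.matchTemplate(S,T,cv2.TM_CCOEFF_NORMED); _,v,_,l=cv2.minMaxLoc(r)
    print("platform shift px(side)",(l[0]-10)/6,(l[1]-40)/6,round(v,3), "mm~", round((l[1]-40)/6/ (proj(d,(640,-120,150))-proj(d,(640,-120,160)))[1]*10,1))
E
python3 -c "
from h import *
side(15)"
```

```text
14.975 tip L 533.2 -333.0 76.9 F L -0.12 7.15 -0.82 Mz [1.352 0.413 0.732] rot [-3.1397e+00  2.0000e-03  2.8050e-01] gap 18.73
platform shift px(side) 0.0 0.6666666666666666 0.986 mm~ 2.1
```

>>> {"api": "arm_command", "payload": {
  "deltas": [
    {"xyz": [0,0,0],"turn": [0,0,0]},
    {"xyz": [0,0,0],"turn": [0,0,0]}
  ]
}}

```text
clock: 15.28
eef_pos: [496.5, -204.4, 78.3]
eef_rot: [-3.14, 0.002, 0.281]
wrist_force: [-1.5, 6.9, 0.1]
finger_gap: 18.8
```

```bash
python3 -c "
from h import *
side(16)"
```

```text
15.275 tip L 533.2 -333.0 76.8 F L 0.51 7.03 0.06 Mz [1.417 0.368 0.698] rot [-3.1397e+00  2.1000e-03  2.8050e-01] gap 18.83
platform shift px(side) 0.16666666666666666 2.1666666666666665 0.973 mm~ 6.7
```

>>> {"api": "arm_command", "payload": {
  "deltas": [
    {"xyz": [0,0,0],"turn": [0,0,0]},
    {"xyz": [0,0,0],"turn": [0,0,0]},
    {"xyz": [0,0,0],"turn": [0,0,0]},
    {"xyz": [0,0,0],"turn": [0,0,0]}
  ]
}}

```text
clock: 15.82
eef_pos: [496.5, -204.3, 78.3]
eef_rot: [-3.14, 0.002, 0.281]
wrist_force: [-1.2, 6.6, 0.3]
finger_gap: 18.9
```

```bash
python3 -c "
from h import *
side(17)"
```

```text
15.825 tip L 533.2 -333.0 76.8 F L 0.69 6.63 0.31 Mz [1.386 0.36  0.69 ] rot [-3.1396e+00  2.1000e-03  2.8050e-01] gap 18.93
platform shift px(side) 0.3333333333333333 5.0 0.949 mm~ 15.5
```

>>> {"api": "arm_command", "payload": {
  "deltas": [
    {"xyz": [0,0,0],"turn": [0,0,0]},
    {"xyz": [0,0,0],"turn": [0,0,0]},
    {"xyz": [0,0,0],"turn": [0,0,0]},
    {"xyz": [0,0,0],"turn": [0,0,0]},
    {"xyz": [0,0,0],"turn": [0,0,0]},
    {"xyz": [0,0,0],"turn": [0,0,0]},
    {"xyz": [0,0,0],"turn": [0,0,0]},
    {"xyz": [0,0,0],"turn": [0,0,0]},
    {"xyz": [0,0,0],"turn": [0,0,0]},
    {"xyz": [0,0,0],"turn": [0,0,0]}
  ]
}}

```text
clock: 17.12
eef_pos: [496.5, -204.3, 78.4]
eef_rot: [-3.14, 0.002, 0.281]
wrist_force: [-2.3, 7.3, -0.2]
finger_gap: 18.9
```

```bash
python3 -c "
from h import *
side(18)"
```

```text
17.125 tip L 533.2 -333.0 76.9 F L -0.22 7.63 -0.19 Mz [1.291 0.4   0.714] rot [-3.1397e+00  2.0000e-03  2.8060e-01] gap 18.95
platform shift px(side) 0.6666666666666666 11.333333333333334 0.906 mm~ 35.1
```

>>> {"api": "arm_command", "payload": {
  "deltas": [
    {"xyz": [0,0,0],"turn": [0,0,0]},
    {"xyz": [0,0,0],"turn": [0,0,0]},
    {"xyz": [0,0,0],"turn": [0,0,0]},
    {"xyz": [0,0,0],"turn": [0,0,0]},
    {"xyz": [0,0,0],"turn": [0,0,0]},
    {"xyz": [0,0,0],"turn": [0,0,0]},
    {"xyz": [0,0,0],"turn": [0,0,0]},
    {"xyz": [0,0,0],"turn": [0,0,0]},
    {"xyz": [0,0,0],"turn": [0,0,0]},
    {"xyz": [0,0,0],"turn": [0,0,0]},
    {"xyz": [0,0,0],"turn": [0,0,0]},
    {"xyz": [0,0,0],"turn": [0,0,0]}
  ]
}}

```text
clock: 18.68
eef_pos: [496.5, -204.4, 78.4]
eef_rot: [-3.14, 0.002, 0.28]
wrist_force: [-1.2, 7.1, -0.1]
finger_gap: 18.6
```

```bash
python3 -c "
from h import *
side(19)"
```

```text
18.675 tip L 533.2 -333.0 76.9 F L 0.82 7.18 -0.05 Mz [1.375 0.382 0.785] rot [-3.1397e+00  2.0000e-03  2.8050e-01] gap 18.63
platform shift px(side) 1.3333333333333333 19.0 0.927 mm~ 58.8
```

View pics/d19.png

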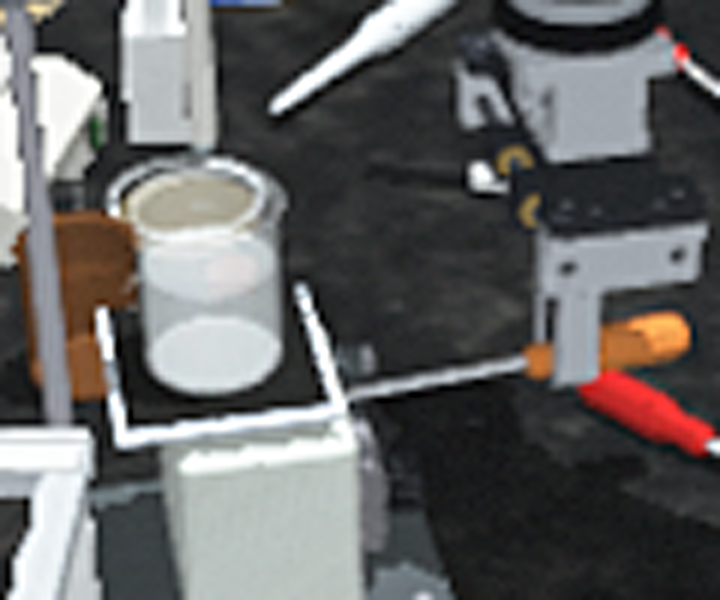

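>>> {"api": "arm_command", "payload": {
  "deltas": [
    {"xyz": [0,0,0],"turn": [0,0,0]},
    {"xyz": [0,0,0],"turn": [0,0,0]},
    {"xyz": [0,0,0],"turn": [0,0,0]},
    {"xyz": [0,0,0],"turn": [0,0,0]},
    {"xyz": [0,0,0],"turn": [0,0,0]},
    {"xyz": [0,0,0],"turn": [0,0,0]},
    {"xyz": [0,0,0],"turn": [0,0,0]},
    {"xyz": [0,0,0],"turn": [0,0,0]}
  ]
}}

```text
clock: 19.73
eef_pos: [496.5, -204.4, 78.4]
eef_rot: [-3.14, 0.002, 0.281]
wrist_force: [-1.1, 7.2, -0.2]
finger_gap: 19.1
```

```bash
python3 -c "
from h import *
side(20)"
```

```text
19.725 tip L 533.2 -333.0 76.9 F L 0.93 7.18 -0.2 Mz [1.368 0.399 0.742] rot [-3.1397e+00  2.0000e-03  2.8050e-01] gap 19.05
platform shift px(side) 1.3333333333333333 19.0 0.927 mm~ 58.8
```

>>> {"api": "arm_command", "payload": {
  "deltas": [
    {"xyz": [-0.0008,0.0029,0],"turn": [0,0,0]},
    {"xyz": [-0.0008,0.0029,0],"turn": [0,0,0]},
    {"xyz": [-0.0008,0.0029,0],"turn": [0,0,0]},
    {"xyz": [-0.0008,0.0029,0],"turn": [0,0,0]},
    {"xyz": [-0.0008,0.0029,0],"turn": [0,0,0]},
    {"xyz": [-0.0008,0.0029,0],"turn": [0,0,0]},
    {"xyz": [0,0,0],"turn": [0,0,0]},
    {"xyz": [0,0,0],"turn": [0,0,0]}
  ]
}}

```text
clock: 20.78
eef_pos: [491.9, -187.5, 78.6]
eef_rot: [-3.141, 0.002, 0.28]
wrist_force: [0.2, -0.7, -1.0]
finger_gap: 18.6
```

```bash
python3 -c "
from h import *
side(21)"
```

```text
20.775 tip L 533.4 -315.5 77.1 F L 0.0 -0.78 -1.05 Mz [ 0.045  0.075 -0.045] rot [-3.1406e+00  1.6000e-03  2.8000e-01] gap 18.63
platform shift px(side) 1.3333333333333333 19.0 0.927 mm~ 58.8
```

View pics/d21.png

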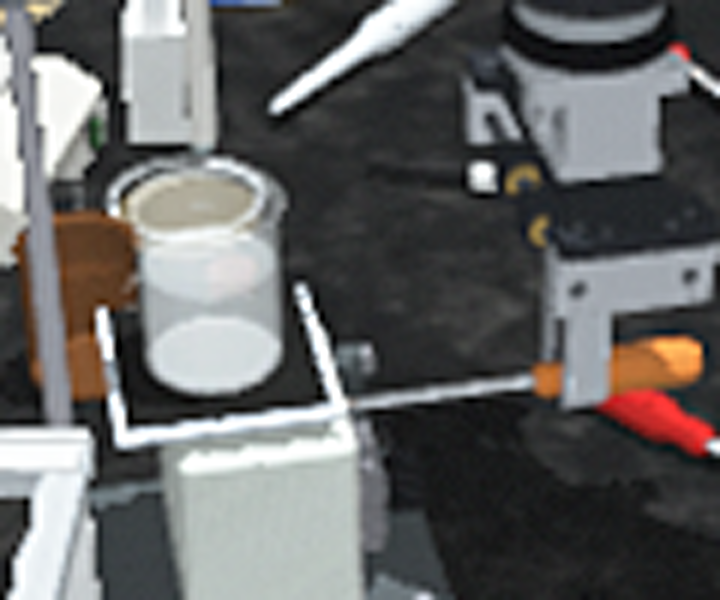

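>>> {"api": "arm_command", "payload": {
  "deltas": [
    {"xyz": [-0.0096,-0.0028,0],"turn": [0,0,0]},
    {"xyz": [-0.0144,-0.0041,0],"turn": [0,0,0]},
    {"xyz": [-0.0192,-0.0055,0],"turn": [0,0,0]},
    {"xyz": [-0.0192,-0.0055,0],"turn": [0,0,0]},
    {"xyz": [0,-0.01,0.02],"turn": [0,0,0]},
    {"xyz": [0,-0.03,0],"turn": [0,0,0]},
    {"xyz": [0,-0.03,0],"turn": [0,0,0]},
    {"xyz": [0.01,-0.03,0],"turn": [0,0,0]},
    {"xyz": [0.01,-0.03,0],"turn": [0,0,0]},
    {"xyz": [0.008,-0.03,0],"turn": [0,0,0]},
    {"xyz": [0,-0.012,0],"turn": [0,0,0]},
    {"xyz": [0,0,0],"turn": [0,0,0]}
  ]
}}

```text
clock: 22.32
eef_pos: [456.6, -377.3, 98.3]
eef_rot: [-3.14, 0.002, 0.279]
wrist_force: [0.1, 0.2, -0.6]
finger_gap: 18.7
```

Run:
```python
from h import *
import pickle
c=cam("wrist")
s=read_state();print(s['clock'],s['eef_pos'],s['eef_rot'],s['finger_gap'],s['wrist_force'])
cv2.imwrite("pics/w22.png",c["color"][:,:,::-1])
d=cam("side"); crop(d,300,170,440,270,5,"pics/d22.png")
f=np.array([np.cos(.28),np.sin(.28),0]);t=s['eef_pos']+112.5*f-[0,0,1.5]; h=s['eef_pos']-60*f-[0,0,1.5]
print((proj(d,t)-[300,170])*5,(proj(d,h)-[300,170])*5,proj(c,t),onz(c,311,17,s['eef_pos'][2]-1.5),t)
```

```text
22.375 [ 456.74916434 -376.75068447   98.36799416] [-3.13984125e+00  2.00668712e-03  2.79647960e-01] 18.569636439415095 [-0.07377485 -0.25901977 -0.76435217]
[114.25060104 135.98839112] [372.92030742 107.11209408] [311.90774676  17.41400749] [ 564.91798376 -345.2258142    96.86799416] [ 564.86790115 -345.660674     96.86799416]
```

View pics/d22.png

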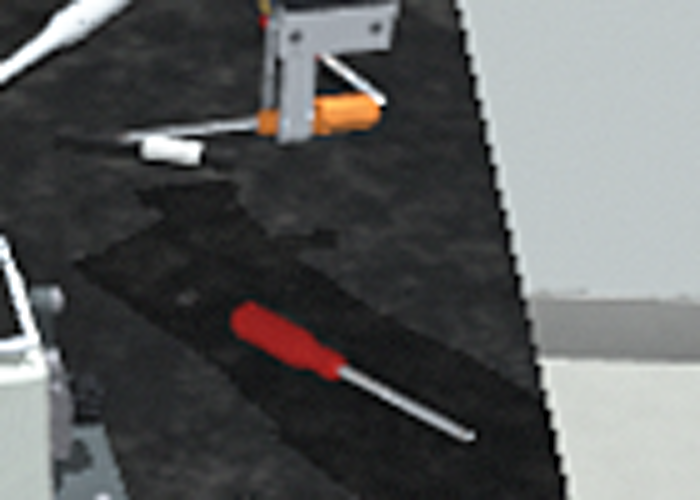

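View pics/w22.png

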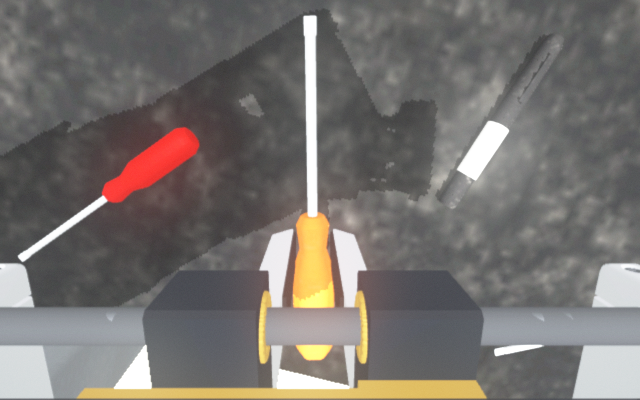

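>>> {"api": "arm_command", "payload": {
  "deltas": [
    {"xyz": [0,0,-0.03],"turn": [0,0,0]},
    {"xyz": [0,0,-0.025],"turn": [0,0,0]},
    {"xyz": [0,0,-0.015],"turn": [0,0,0]},
    {"xyz": [0,0,-0.008],"turn": [0,0,0]},
    {"xyz": [0,0,-0.004],"turn": [0,0,0]},
    {"xyz": [0,0,-0.003],"turn": [0,0,0]},
    {"xyz": [0,0,0],"turn": [0,0,0]},
    {"xyz": [0,0,0],"turn": [0,0,0]}
  ]
}}

```text
clock: 23.42
eef_pos: [457.6, -377.4, 13.9]
eef_rot: [-3.141, 0.001, 0.28]
wrist_force: [-0.4, -0.5, 0.1]
finger_gap: 18.8
```

>>> {"api": "arm_command", "payload": {
  "deltas": [
    {"xyz": [0,0,-0.001],"turn": [0,0,0]},
    {"xyz": [0,0,0],"turn": [0,0,0]}
  ]
}}

```text
clock: 23.68
eef_pos: [457.5, -377.4, 12.6]
eef_rot: [-3.141, 0.002, 0.28]
wrist_force: [0.1, -0.1, -0.8]
finger_gap: 18.4
```

>>> {"api": "arm_command", "payload": {
  "deltas": [
    {"xyz": [0,0,0],"turn": [0,0,0]},
    {"xyz": [0,0,0],"turn": [0,0,0]},
    {"xyz": [0,0,0],"turn": [0,0,0]},
    {"xyz": [0,0,0],"turn": [0,0,0]},
    {"xyz": [0,0,0],"turn": [0,0,0]},
    {"xyz": [0,0,0],"turn": [0,0,0]},
    {"xyz": [0,0,0],"turn": [0,0,0]},
    {"xyz": [0,0,0],"turn": [0,0,0]}
  ],
  "gripper": 0.0
}}

```text
clock: 24.68
eef_pos: [457.4, -377.3, 12.5]
eef_rot: [-3.14, 0.002, 0.28]
wrist_force: [-0.5, -0.5, 0.1]
finger_gap: 93.2
```

>>> {"api": "arm_command", "payload": {
  "deltas": [
    {"xyz": [0,0,0.02],"turn": [0,0,0]},
    {"xyz": [0,0,0.03],"turn": [0,0,0]},
    {"xyz": [0,0,0.04],"turn": [0,0,0]},
    {"xyz": [0,0,0.04],"turn": [0,0,0]},
    {"xyz": [0,0,0.04],"turn": [0,0,0]},
    {"xyz": [0,0,0.03],"turn": [0,0,0]},
    {"xyz": [0,0,0],"turn": [0,0,0]},
    {"xyz": [0,0,0],"turn": [0,0,0]}
  ]
}}

```text
clock: 25.68
eef_pos: [457.1, -377.0, 212.3]
eef_rot: [-3.14, 0.002, 0.28]
wrist_force: [0.2, -0.7, -0.4]
finger_gap: 94.3
```

Run:
```python
from h import *
c=cam("wrist"); s=read_state();print(s['clock'],s['eef_pos'],s['finger_gap'])
cv2.imwrite("pics/w23.png",c["color"][:,:,::-1])
d=cam("side"); crop(d,220,140,400,320,4,"pics/d23.png")
```

```text
25.725 [ 457.06188284 -376.97162124  211.77012425] 94.02938935658463
```

View pics/w23.png

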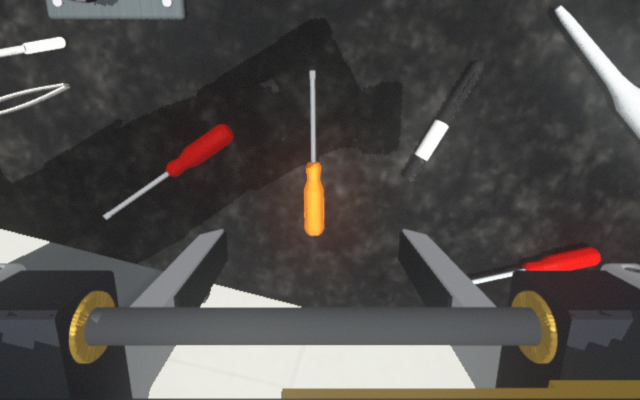

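View pics/d23.png

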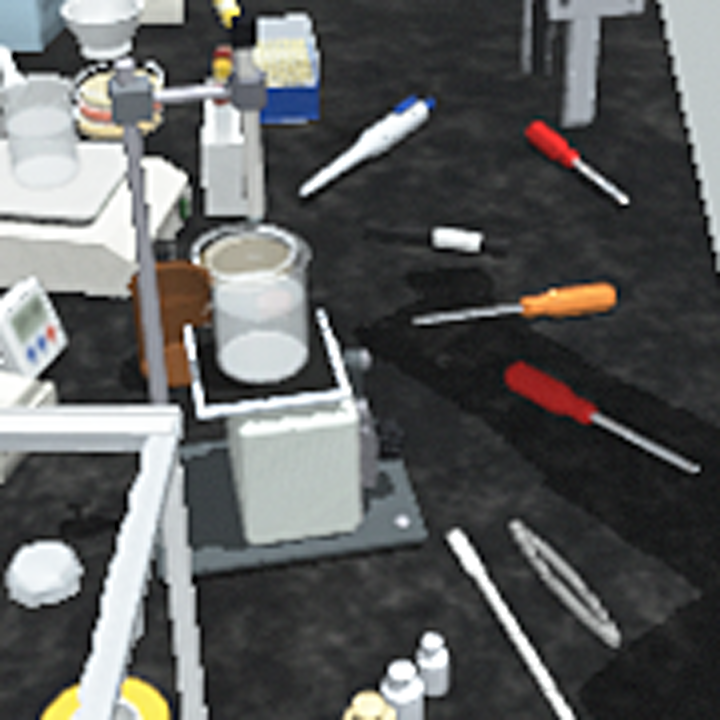

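The orange screwdriver lies flat at wrist pixel (314,200) on its starting spot. The platform is down with the beaker upright, and the bystanders haven't moved. I'm handing in now.

```bash
python3 -c "
from h import *
print(sign_off())"
```

```text
the job is handed in; nothing more can be done
None
```

The job is done and handed in at about 26 s of the 72 s allowed; `sign_off()` gave no verdict.

- **Levering:** I gripped the orange screwdriver by its handle and slid the shaft into the pawl notch. I then pushed right in steps of 0.7–2 mm. The pawl broke free at about 8 N, and I held it out at about 7 N. The highest wrist-force reading was 8.4 N, against the 12 N limit.
- **Platform:** In the side camera it sank about 58.8 mm, read to the nearest pixel step. The full travel is 57.8 mm, so that is the bottom stop. It read the same 1 s later, and again after I let the pawl go.
- **Pawl:** The wrist force fell back to near zero as the shaft came away from the pawl. I took no close picture of the pawl back in the teeth.
- **Last pictures:** The screwdriver lies flat on the bench where it started, well off the lift. The beaker stands upright on the lowered platform, and the bystanders in view have not visibly moved. I did not measure the beaker's distance from the probe axis.
- **Disagreement:** The side camera put the pawl pin about 3 mm from where the wrist camera had it. I relied on the wrist camera and stopped the tip about 2 mm shorter than planned; the insertion touched nothing until the sideways push.

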